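# Unhook a slide-staining rack from a sprung safety hook and stand it in the rinse trough

### The arm

A 6-joint arm with a two-finger parallel gripper is mounted at the origin on a cart in front of the work surface, level with it; the furniture and walls round the work are solid. World frame = base frame: x ahead of the robot, y to its left, z up, the work surface at z = 0. Lengths are in m, angles in rad, forces in N, time in s.
With the tool pointing down it reaches from about 0.3 to 0.875 m from the base axis. Payload 6.4 kg.
Tool frame: the origin (TCP) lies at the very end of the fingers, on their centre line; the grasp point (between the pads) lies ctrl.grip_point_offset behind it (ctrl.grip_point_offset is the distance from the TCP to the grasp point, in m); z points along the fingers, x is the direction in which the jaws open and shut, and the axes are right-handed (so a half turn about z gives the same grasp; the last joint's range is limited). The gripper opens to 85 mm and grips with 20 to 120 N. Pads are 22 mm wide; open, the fingers measure 114 mm over their backs; the gripper's body (76 mm by 85 mm) begins 54 mm behind the grasp point. The pads swing forward as they close: fully open they stand 13 mm farther back than shut.
Start: joints at [-1.545, 0.181, 1.607, -0, 1.354, -0.206], TCP at [0.132, -0.56, 0.231] pointing down, gripper open.
Joint ranges: [-2.99, 2.99], [-0.89, 2.07], [0.3, 2.58], [-1.14, 4.28], [0, 2.63], [-3.12, 3.12]. Speed limits (rad/s): [2.57, 2.57, 3.01, 3.14, 3.14, 3.14].

### API

Orientations are given as a unit quaternion [w, x, y, z].
In Python, from bench import get_obs, viewer, workorder, ctrl gives the robot as it stands. The module is installed in compiled form; this text tells all that it offers.
- The arm moves only by the tool move_arm, never from a script. Its argument "increments" is a list of rows, each an object of numbers: "tx", "ty", "tz": the shift along the tool's x, y, z in m; "turn": the turn about the tool's z in degrees. A call has 1 to 20 rows; each row is the pose to reach, as a shift and turn from the pose commanded when the call began, along the tool's axes at that moment; what a row does not reach only later rows make up. A row lasts 1/12 s, in which the tool goes at most 41.7 mm and 7.16 degrees, less where a joint would pass 70% of its speed; a pose out of reach is approached as far as the arm can. A call with a gripper value outside its range is refused whole. "gripper" is the opening, from 0 (shut) to 1 (fully open), set as the call begins (left out, the last holds). The fingers move at their own pace and stop on an object; the grip force is fixed at half the most. Time passes only in rows, so rows that repeat a pose let the fingers close. It gives the time, the measured TCP pose, the force and the opening at its end, in the units of the state.
- get_obs(): the state, without advancing time (a new reading comes with each control period).
- viewer.camera(name): name is "scene" or "top" or "wrist"; returns (picture, depth): 384x512x3 uint8, red, green, blue; 384x512 float32, m along the optical axis (not along the pixel's ray), 0 where there is no reading.
- viewer.get_calibration(name): a dict with "intrinsics" (3x3 intrinsics, pixels), "k1" (the pictures are not rectified: a ray, as slopes to the right and down, at radius r is drawn at 1 + k1 r^2 times it, then the intrinsics apply), "origin" and "attitude" of the camera in the world. Camera axes: x right, y up, looking along -z (the intrinsics and any distortion apply to the point x, -y, -z); pixel columns grow to the right and rows downward; lengths in m; the calibration is good to about 2 mm. A picture is of the moment at which its call begins: read the wrist's pose just before it. get_calibration takes no time and is no camera call; for the wrist camera it gives the pose at the moment of the call.
- workorder.hand_in(): hands the job in, once; it reports no verdict.
The state is a dict: "time_s": time; "q": joint angles; "dq": joint speeds; "joint_efforts": joint torques, N m; "eef_pos": TCP position; "eef_rot": TCP orientation; "wrist_force": force on the tool from outside, world axes, zero at the start; "torque": the same for the moment, N m; "opening": opening from 0.0 (shut) to 1.0 (fully open).
Only numpy, scipy, OpenCV 4.12 (cv2) and the standard library are available. Lean on these libraries where they do the work, as an engineer would, in place of code of your own. Each camera call takes 0.05 s, during which the arm holds its last target.

### The job

Take the slide-staining rack down from the safety hook: lift it until its bar has pushed the sprung keeper just far enough up to clear the hook's tip, then draw it out towards you, without forcing the keeper against its stop, pulling against the hook or tipping the rack. Then stand the rack gently down inside the steel rinse trough, flat on its floor, let go, and leave everything else where it is.

Things in the scene. Friction and masses are not known exactly. Their poses are not given: they have to be found in the camera images.
- rack_grip (a point): Centre of the black upright grip of the slide-staining rack (steel frame with glass slides, loose, 0.18 to 0.32 kg). Grip: 34 mm along rack x, 12 mm thick along y, 52 mm tall; pinch it across y. Axes are the rack's: z up, +x to its back, where the bar is. 162 mm above the rack's underside. Below it a 6 mm wire bail (plane x = 0) slopes out to y = +-43 mm at 67 mm under this point.
- rack_bar (a point): Middle of the rack's hanging bar, a steel bar 8 mm in diameter, 56 mm long along rack y, 48 mm behind (+x) and 77 mm below the grip's centre. At the start it lies on the stand's seat behind the upturned prong of the hook, under the keeper, and the rack's lower back leans on a rubber pad, which it leaves after 12 mm of lift.
- rack_base (a point): Centre of the rack's flat underside, 162 mm straight below the grip's centre. The rack's body above it is 62 mm (x) by 90 mm (y), 40 mm tall.
- slide_rack: The whole slide-staining rack: origin at the centre of its underside, axes as for rack_grip.
- stand: Fixed stand: grey foot 120 x 100 mm, square post 250 mm tall at x = +30 mm carrying the steel hook with its sprung keeper. Origin: centre of the foot's underside; z up; -x is the open side, out of which the rack is drawn. The arm and barrel over the keeper are 18 mm wide (y), reach from the post to x = -32 mm and at most 50 mm above the hook's tip.
- hook_seat (a point): Top of the stand's seat under the bar, 121 mm above the worktop, at stand x = -20 mm; axes as the stand. The hook's upturned prong (6 mm thick, 14 mm wide) stands in front of it, at stand x = -31 to -25 mm. Its tip is 24 to 54 mm above the seat: the hook is clamped on the post at a height that differs each time and is not measured.
- keeper_line (a point): Point 50 mm above the seat, where the keeper moves. The keeper is a plastic block (stand x = -24 to -8 mm, a 45 deg sloped lip on to -36 mm; 18 mm wide) resting 1 mm above the tip of the prong. It yields at 5 N, rises at most 14 mm (6.5 N) to a hard stop and springs back. The bar meets it 7 mm before its underside is level with the tip, so is clear of the tip 7 mm later and at the stop 14 mm later.
- trough: Fixed open steel rinse trough, outside 76 mm (x) by 104 mm (y), 45 mm tall, walls and floor 3 mm, inside 70 by 98 mm; a 4 mm lip round the rim. Origin: centre of its underside; z up. The rack fits in with its 90 mm side along trough y, either way round.
- trough_floor (a point): Centre of the trough's inner floor, 3 mm above its underside.
- reagent_vial0: Bystander, leave alone: small capped reagent bottle, 31 mm wide, 66 tall.
- reagent_vial1: Bystander, leave alone: small capped reagent bottle, 31 mm wide, 62 tall.
- marker_pen: Bystander, leave alone: marker pen lying, 135 mm long.
- timer: Bystander, leave alone: dial timer, 40x64x64 mm.
- pipette_bulb: Bystander, leave alone: rubber pipette bulb lying, 55x96x53 mm.

How it is judged:
On the way:
1. the rack's bar is drawn out in front of the hook's prong, with the rack still held upright in the air (x of rack_bar in the frame of stand below -0.045 m and height (world z) of rack_bar above 0.13 m and angle between slide_rack's own z axis and vertical below 0.3 rad), for 0.1 s.
At the end, for the whole second after the job is handed in: the rack stands upright (within 0.06 rad) inside the trough, its underside on the trough's floor (within 4 mm) and centred within 8 mm in x and y, at rest and released (x of rack_base in the frame of trough_floor between -0.008 and 0.008 m and y of rack_base in the frame of trough_floor between -0.008 and 0.008 m and z of rack_base in the frame of trough_floor below 0.004 m and angle between slide_rack's own z axis and vertical below 0.06 rad and linear speed of slide_rack below 0.02 m/s); the robot touches nothing.
It fails at once if the rack is pushed or pulled against the hook, keeper or stand with more than 18 N (contact force between slide_rack and stand above 18 N).
It fails at once if the rack is tipped by more than 0.35 rad (angle between slide_rack's own z axis and vertical above 0.35 rad).
It fails at once if the rack is dropped or pressed into the trough with more than 30 N (contact force between slide_rack and trough above 30 N).
It fails at once if a bystander is moved by more than 20 mm (distance of any of reagent_vial0, reagent_vial1, marker_pen, timer, pipette_bulb from where it was at the start of the episode above 0.02 m).
It also fails if it takes over 58 s, if anything falls off the work surface, if the arm or the gripper's body presses on something with over 40 N, if the wrist force passes 120 N, or if a joint passes its speed limit or range.

## Working session

There is one attempt and no reset: what is moved stays moved. The work goes in short steps, Python scripts to look and compute and a tool call to move; the robot and the scene stay as the last step left them, time stands still between calls to the robot, and variables do not carry over. Pictures are saved under pics/ and viewed, and the job is handed in when it is done.

Besides the shell and the picture viewer there is one more tool, called after "Emit:" by a JSON object that holds its "fn" and its "kwargs", one argument or row to a line. move_arm: Moves the arm, as the interface text tells. Its arguments: {"type":"object","properties":{"increments":{"type":"array"},"gripper":{"type":"number"}},"required":["increments"]}

```bash
mkdir -p pics; cat > h.py <<'E'
import numpy as np, cv2
from bench import get_obs, viewer, workorder, ctrl
from scipy.spatial.transform import Rotation as R
def snap(n,tag):
    c=viewer.get_calibration(n); p,d=viewer.camera(n)
    cv2.imwrite(f'pics/{tag}.png',p[:,:,::-1]); np.savez(f'pics/{tag}.npz',p=p,d=d,**{k:np.array(v) for k,v in c.items()})
    return p,d,c
def load(tag):
    z=np.load(f'pics/{tag}.npz'); return z['p'],z['d'],z
def Rm(c):
    a=np.array(c['attitude'])
    if a.shape==(3,3): return a
    return R.from_quat(a[[1,2,3,0]]).as_matrix()
def slopes(c,uv):
    K=np.array(c['intrinsics']);k1=float(c['k1'])
    uv=np.atleast_2d(np.array(uv,float))
    return cv2.undistortPoints(uv.reshape(-1,1,2),K,np.array([k1,0,0,0,0.]),).reshape(-1,2)
def rays(c,uv):
    s=slopes(c,uv); v=np.c_[s[:,0],-s[:,1],-np.ones(len(s))]
    return np.array(c['origin'],float), v@Rm(c).T
def onz(c,uv,z):
    o,v=rays(c,uv); return o+v*((z-o[2])/v[:,2])[:,None]
def ondepth(c,d,uv):
    uv=np.atleast_2d(np.array(uv)); o,v=rays(c,uv)
    return o+v*d[uv[:,1].astype(int),uv[:,0].astype(int)][:,None]
def proj(c,P):
    P=np.atleast_2d(P); q=(P-np.array(c['origin']))@Rm(c); s=np.c_[q[:,0],-q[:,1]]/-q[:,2:]
    s=s*(1+float(c['k1'])*(s**2).sum(1))[:,None]; K=np.array(c['intrinsics']); return s@K[:2,:2].T+K[:2,2]
def cloud(c,d,st=1):
    v,u=np.mgrid[0:384:st,0:512:st]; m=d[v,u]>0; uv=np.c_[u[m],v[m]]
    return ondepth(c,d,uv),uv
E
python3 - <<'E'
from h import *
o=get_obs(); print(o, ctrl.grip_point_offset)
for n in ['scene','top','wrist']:
    p,d,c=snap(n,n+'0'); print(n,c,(d>0).mean())
E
```

```text
{'time_s': 0.0, 'q': array([-1.54531616e+00,  1.81556886e-01,  1.60802300e+00,  6.49009369e-06,
        1.35381780e+00, -2.06292932e-01]), 'dq': array([ 0.00202858, -0.00016468, -0.00055369,  0.00050038,  0.00104551,
        0.00142784]), 'joint_efforts': array([ 3.26292800e-03, -4.44868505e+01, -3.51335227e+01, -1.27037688e-04,
        9.03918582e-03,  3.03739668e-06]), 'eef_pos': array([ 0.13208781, -0.55904078,  0.23036801]), 'eef_rot': array([-6.95215283e-04,  7.84124098e-01, -6.20603403e-01, -5.75519652e-04]), 'wrist_force': array([-0.34729253,  0.11336251, -0.09924283]), 'torque': array([0.02012397, 0.06839066, 0.03627214]), 'opening': 1.000640205196435} 0.0187
scene {'intrinsics': array([[475.34915296,   0.        , 252.2026173 ],
       [  0.        , 475.34915296, 187.04303249],
       [  0.        ,   0.        ,   1.        ]]), 'k1': 0.02979711816438888, 'origin': array([-0.23103228,  0.86387239,  1.03781677]), 'attitude': array([-0.31689129, -0.15326306,  0.40867939,  0.84206383])} 0.9957987467447916
top {'intrinsics': array([[468.0940149 ,   0.        , 255.77954707],
       [  0.        , 468.0940149 , 198.53954559],
       [  0.        ,   0.        ,   1.        ]]), 'k1': -0.09844721373332181, 'origin': array([0.34171059, 0.01461323, 1.70761575]), 'attitude': array([-0.69915345, -0.04172371,  0.03515618,  0.71288683])} 0.9418792724609375
wrist {'intrinsics': array([[272.75462547,   0.        , 253.97582546],
       [  0.        , 272.75462547, 192.45405057],
       [  0.        ,   0.        ,   1.        ]]), 'k1': -0.057584002960087324, 'origin': array([ 0.21020204, -0.54064647,  0.37230684]), 'attitude': array([ 0.77495795, -0.12195874,  0.09726365, -0.612459  ])} 0.99591064453125
```

View pics/scene0.png

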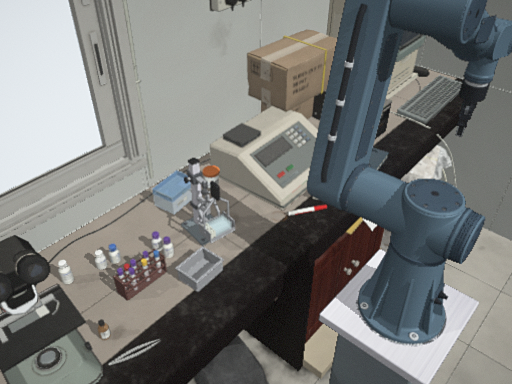

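View pics/top0.png

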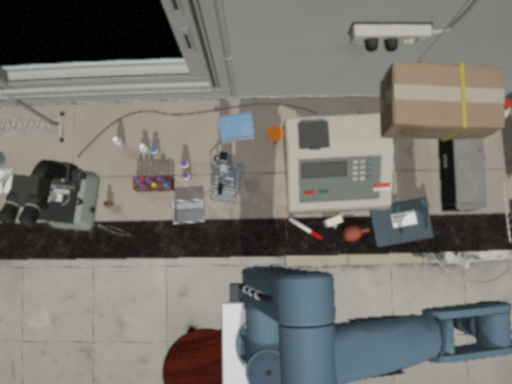

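View pics/wrist0.png

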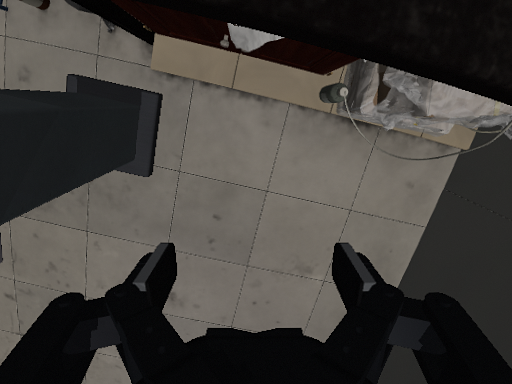

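```bash
python3 - <<'E'
from h import *
p,d,c=load('scene0'); cv2.imwrite('pics/sc.png',cv2.resize(p[140:300,90:340,::-1],None,fx=3.2,fy=3.2,interpolation=cv2.INTER_CUBIC))
p,d,c=load('top0'); cv2.imwrite('pics/tc.png',cv2.resize(p[90:250,90:350,::-1],None,fx=3,fy=3,interpolation=cv2.INTER_CUBIC))
for uv in [(225,185),(188,210),(240,180),(335,215),(216,155),(150,182),(300,228)]: print(uv,ondepth(c,d,[uv]))
P,uv=cloud(c,d)
m=(uv[:,0]>205)&(uv[:,0]<245)&(uv[:,1]>145)&(uv[:,1]<205)
for z0,z1 in [(0.01,.03),(.03,.1),(.1,.15),(.15,.2),(.2,.24),(.24,.27),(.27,.35)]:
    k=m&(P[:,2]>z0)&(P[:,2]<z1)
    if k.sum(): print(z0,z1,k.sum(),P[k].min(0),P[k].max(0),np.median(P[k],0))
E
```

```text
(225, 185) [[0.57141512 0.136239   0.06712246]]
(188, 210) [[0.49055622 0.27770453 0.00499202]]
(240, 180) [[0.59663071 0.08516113 0.01100394]]
(335, 215) [[ 0.46174271 -0.25957171  0.00295341]]
(216, 155) [[0.69367584 0.17330714 0.00188362]]
(150, 182) [[0.58808058 0.4045434  0.06584789]]
(300, 228) [[ 0.41728644 -0.13079576 -0.00432645]]
0.01 0.03 280 [0.5262555  0.07522824 0.01002786] [0.71374457 0.19862259 0.02371156] [0.62490076 0.11072309 0.01344903]
0.03 0.1 448 [0.50680629 0.09666981 0.03101983] [0.65354901 0.19279495 0.09910039] [0.5430019  0.13782164 0.05258765]
0.1 0.15 90 [0.53302198 0.09855863 0.10060063] [0.64293019 0.18917836 0.14977877] [0.58660767 0.12804026 0.12499105]
0.15 0.2 120 [0.52635781 0.11007019 0.15018171] [0.65366449 0.17399596 0.19972031] [0.5953744  0.13588565 0.1930032 ]
0.2 0.24 138 [0.52584985 0.1116192  0.20014405] [0.65355184 0.16449648 0.23669577] [0.61641988 0.13862541 0.21099041]
0.24 0.27 72 [0.62653195 0.11512754 0.24205446] [0.6559512  0.14375439 0.25670903] [0.64140507 0.13086687 0.25016306]
```

View pics/sc.png

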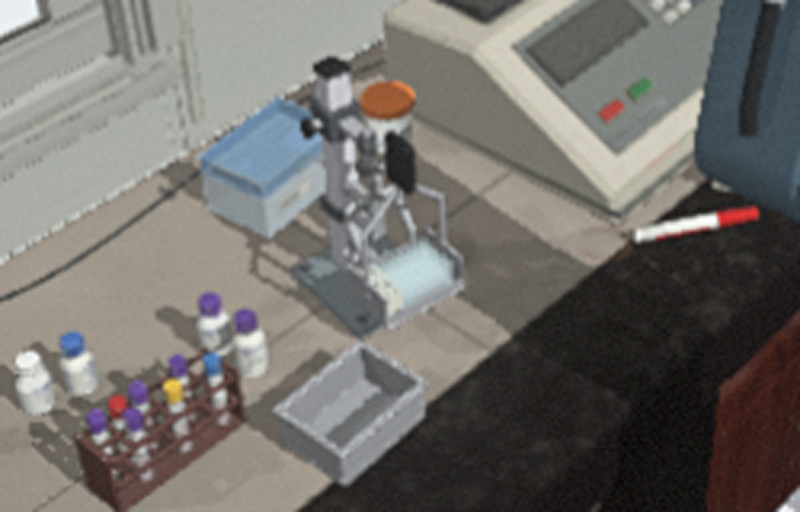

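View pics/tc.png

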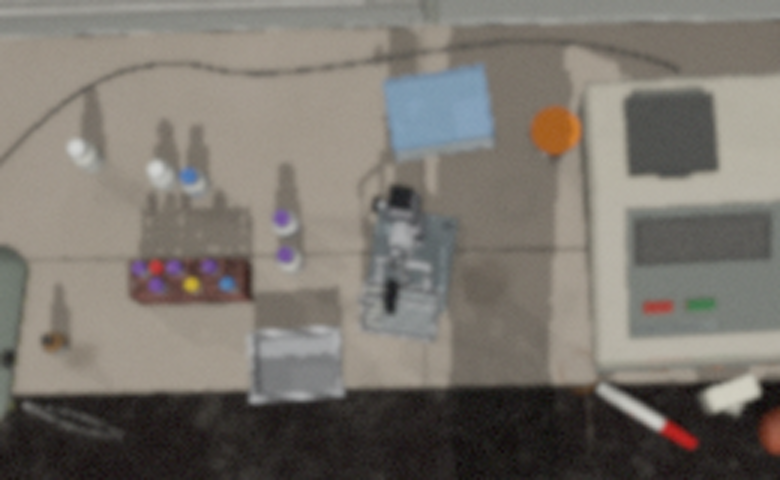

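```bash
python3 - <<'E'
from h import *
p,d,c=load('wrist0'); M=Rm(c); print('view',-M[:,2],'right',M[:,0],'up',M[:,1])
o=get_obs(); q=o['eef_rot']; T=R.from_quat(q[[1,2,3,0]]).as_matrix(); print('tool',T)
print('cam in tool',T.T@(c['origin']-o['eef_pos']), 'view in tool',T.T@-M[:,2],'right',T.T@M[:,0])
p,d,c=load('top0'); P,uv=cloud(c,d)
# foot
m=(P[:,0]>.5)&(P[:,0]<.75)&(P[:,1]>.05)&(P[:,1]<.22)
hsv=cv2.cvtColor(p,cv2.COLOR_RGB2HSV)
for w in [(456,218),(437,338),(360,328)]:
    u=(90+w[0]/3,90+w[1]/3); print(onz(c,[u],0.012))
for w in [(250,328),(340,325),(345,392),(250,402)]:
    u=(90+w[0]/3,90+w[1]/3); print('trough',onz(c,[u],0.045))
k=(P[:,0]>.2)&(P[:,0]<.46)&(P[:,1]>-.6)&(P[:,1]<.5); print(P[k][:,2].max())
k=(P[:,0]>.44)&(P[:,0]<.75)&(P[:,1]>-.4)&(P[:,1]<.0); print(P[k][:,2].max())
E
```

```text
view [-0.30013994 -0.06988579 -0.95133169] right [ 0.23086751 -0.97298424 -0.00136102] up [ 0.92553563  0.22004008 -0.30816579]
tool [[ 2.29734431e-01 -9.73253354e-01 -1.95581031e-05]
 [-9.73252363e-01 -2.29734226e-01  1.42273114e-03]
 [-1.38917102e-03 -3.07815359e-04 -9.99998988e-01]]
cam in tool [-0.00028301 -0.08031012 -0.14170772] view in tool [3.85598172e-04 3.08460197e-01 9.51237172e-01] right [ 9.99999322e-01 -1.16437834e-03 -2.77885877e-05]
[[0.66076788 0.07680309 0.012     ]]
[[0.51338407 0.10217487 0.012     ]]
[[0.52746937 0.1957824  0.012     ]]
trough [[0.52649025 0.32435884 0.045     ]]
trough [[0.52793496 0.21617565 0.045     ]]
trough [[0.4477453  0.21079393 0.045     ]]
trough [[0.43789363 0.32441868 0.045     ]]
0.8069456182406466
0.3272971656407928
```

Emit:
{"fn": "move_arm", "kwargs": {
  "increments": [
    {"tx": -0.02, "ty": -0.02, "tz": -0.03, "turn": -7},
    {"tx": -0.04, "ty": -0.04, "tz": -0.06, "turn": -14},
    {"tx": -0.06, "ty": -0.06, "tz": -0.09, "turn": -21},
    {"tx": -0.09, "ty": -0.08, "tz": -0.11, "turn": -28},
    {"tx": -0.12, "ty": -0.105, "tz": -0.125, "turn": -35},
    {"tx": -0.15, "ty": -0.13, "tz": -0.14, "turn": -42},
    {"tx": -0.18, "ty": -0.155, "tz": -0.155, "turn": -49},
    {"tx": -0.21, "ty": -0.18, "tz": -0.17, "turn": -56},
    {"tx": -0.24, "ty": -0.205, "tz": -0.18, "turn": -63},
    {"tx": -0.27, "ty": -0.23, "tz": -0.19, "turn": -70},
    {"tx": -0.3, "ty": -0.255, "tz": -0.19, "turn": -77},
    {"tx": -0.33, "ty": -0.28, "tz": -0.19, "turn": -84},
    {"tx": -0.36, "ty": -0.305, "tz": -0.19, "turn": -91},
    {"tx": -0.39, "ty": -0.33, "tz": -0.19, "turn": -98},
    {"tx": -0.42, "ty": -0.355, "tz": -0.19, "turn": -105},
    {"tx": -0.45, "ty": -0.38, "tz": -0.19, "turn": -112},
    {"tx": -0.48, "ty": -0.405, "tz": -0.19, "turn": -119},
    {"tx": -0.51, "ty": -0.43, "tz": -0.19, "turn": -126},
    {"tx": -0.54, "ty": -0.455, "tz": -0.19, "turn": -133},
    {"tx": -0.57, "ty": -0.48, "tz": -0.19, "turn": -140}
  ]
}}

```text
time_s: 1.82
eef_pos: [0.4686, 0.1076, 0.4212]
eef_rot: [0.0, 0.85, 0.527, 0.0]
wrist_force: [0.1, -1.8, 0.4]
opening: 1.001
```

Emit:
{"fn": "move_arm", "kwargs": {
  "increments": [
    {"tx": 0.025, "turn": -6},
    {"tx": 0.05, "turn": -12},
    {"tx": 0.07, "turn": -18},
    {"tx": 0.07, "turn": -18},
    {"tx": 0.07, "turn": -18},
    {"tx": 0.07, "turn": -18}
  ]
}}

```text
validation failed for argument at $.in...
```

```bash
python3 - <<'E'
from h import *
o=get_obs(); print(o['eef_pos'],o['eef_rot'],o['dq'].max())
p,d,c=snap('wrist','w1'); print(c['origin'])
cv2.imwrite('pics/w1b.png',cv2.resize(p[:,:,::-1],(800,600),interpolation=cv2.INTER_CUBIC))
E
```

```text
[0.46861109 0.10762994 0.42117362] [1.03239376e-04 8.49627401e-01 5.27383417e-01 3.86045466e-05] 0.9376735067689941
[0.39900085 0.14324478 0.56295057]
```

View pics/w1b.png

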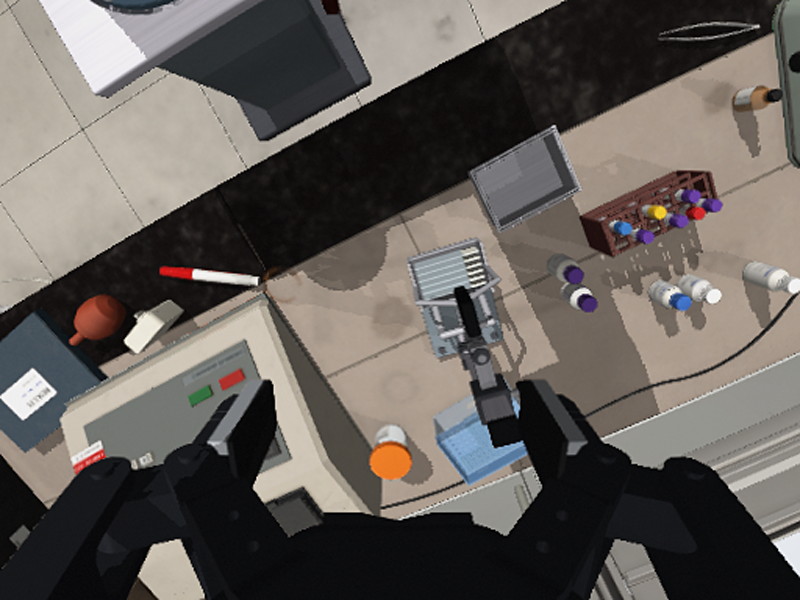

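Emit:
{"fn": "move_arm", "kwargs": {
  "increments": [
    {"tx": 0.025, "ty": 0, "tz": 0, "turn": -6},
    {"tx": 0.05, "ty": 0, "tz": 0, "turn": -12},
    {"tx": 0.07, "ty": 0, "tz": 0, "turn": -18},
    {"tx": 0.07, "ty": 0, "tz": 0, "turn": -18},
    {"tx": 0.07, "ty": 0, "tz": 0, "turn": -18},
    {"tx": 0.07, "ty": 0, "tz": 0, "turn": -18}
  ]
}}

```text
time_s: 2.37
eef_pos: [0.4995, 0.1675, 0.421]
eef_rot: [-0.0, 0.759, 0.651, -0.0]
wrist_force: [-0.1, -0.5, 1.0]
opening: 0.998
```

```bash
python3 - <<'E'
from h import *
o=get_obs(); print(o['eef_pos'],o['eef_rot'],abs(o['dq']).max())
p,d,c=snap('wrist','w2'); print(c['origin'])
cv2.imwrite('pics/w2b.png',cv2.resize(p[80:260,150:420,::-1],None,fx=2.96,fy=2.96,interpolation=cv2.INTER_CUBIC))
E
```

```text
[0.49950195 0.16749539 0.42097618] [-1.05581568e-04  7.59385520e-01  6.50640773e-01 -4.53556363e-04] 0.015446303219519352
[0.42277455 0.18022428 0.56283705]
```

View pics/w2b.png

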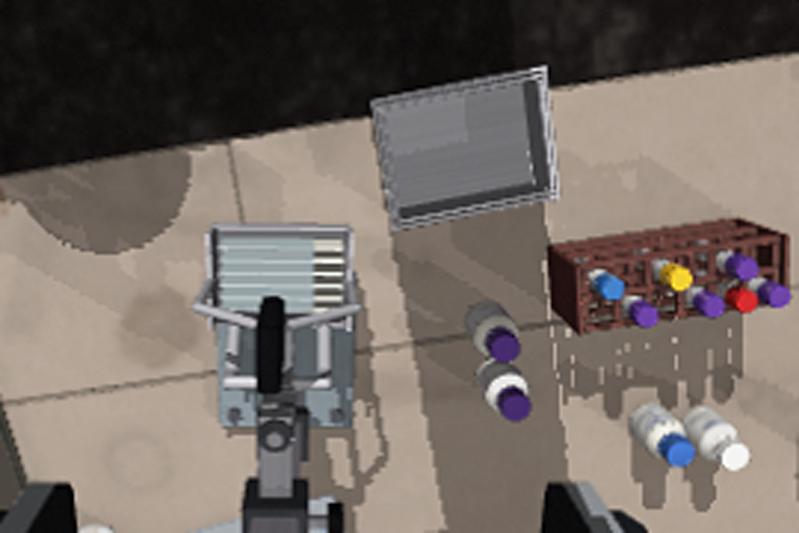

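```bash
python3 - <<'E'
from h import *
p,d,c=load('w2'); P,uv=cloud(c,d)
hsv=cv2.cvtColor(p,cv2.COLOR_RGB2HSV); g=p.max(2)
f=lambda w:(150+w[0]/2.96,80+w[1]/2.96)
o=get_obs(); q=o['eef_rot']; T=R.from_quat(q[[1,2,3,0]]).as_matrix(); print('tool yaw',np.degrees(np.arctan2(T[1,0],T[0,0])))
# grip
u=uv; sel=(g[u[:,1],u[:,0]]<45)&(u[:,0]>230)&(u[:,0]<250)&(u[:,1]>175)&(u[:,1]<218)
G=P[sel]; print('grip',sel.sum(),G.min(0),G.max(0),'zmax pct',np.percentile(G[:,2],[50,90,98]))
top=G[G[:,2]>.215]
r=cv2.minAreaRect(top[:,:2].astype(np.float32)*1000); print('top',len(top),r, top.mean(0))
# trough corners at .045
C=np.array([onz(c,[f(w)],.045)[0] for w in [(372,101),(546,67),(558,198),(396,229)]]); print(C.round(4)); print('centre',C.mean(0)); 
print('sides',np.linalg.norm(np.roll(C,-1,0)-C,axis=1)); 
for i,j in [(1,0),(2,3)]: v=C[i]-C[j]; print('y-dir yaw',np.degrees(np.arctan2(v[1],v[0]))-90)
for i,j in [(3,0),(2,1)]: v=C[i]-C[j]; print('x-dir yaw',np.degrees(np.arctan2(v[1],v[0])))
# foot/rack edges
for nm,a,b,z in [('rackfront',(210,225),(353,227),.08),('footback',(222,426),(352,427),.012),('footR',(358,300),(352,427),.012),('footL',(219,330),(222,426),.012)]:
    A,B=onz(c,[f(a)],z)[0],onz(c,[f(b)],z)[0]; v=B-A; print(nm,A,B,np.degrees(np.arctan2(v[1],v[0])), np.linalg.norm(v))
for w in [(270,305),(270,330),(280,405),(280,440),(272,490),(285,370),(500,345),(515,403),(280,230)]:
    a=np.round(f(w)).astype(int); print(w,ondepth(c,d,[a])[0].round(4))
E
```

```text
tool yaw 81.15655388872909
grip 287 [0.52382879 0.13637587 0.04766258] [0.58764205 0.15060079 0.22498253] zmax pct [0.2217735  0.22321554 0.22381955]
top 199 ((540.1368408203125, 143.03369140625), (10.68464469909668, 32.44354248046875), 80.63480377197266) [0.53932098 0.14368249 0.22208717]
[[0.4447 0.2166 0.045 ]
 [0.4402 0.3254 0.045 ]
 [0.5222 0.3274 0.045 ]
 [0.5267 0.2216 0.045 ]]
centre [0.4834515  0.27277755 0.045     ]
sides [0.10886751 0.08199935 0.10591415 0.08210793]
y-dir yaw 2.3647462263654546
y-dir yaw 2.421581703568606
x-dir yaw 3.4637164319101736
x-dir yaw 1.4014116676645025
rackfront [0.50015065 0.10816174 0.08      ] [0.51452075 0.19327963 0.08      ] 80.41734781344127 0.08632238517844724
footback [0.66083996 0.07834147 0.012     ] [0.67632594 0.17405087 0.012     ] 80.80908264564567 0.09695413693911432
footR [0.57965756 0.1915396  0.012     ] [0.67632594 0.17405087 0.012     ] -10.254727447827134 0.09823762597806626
footL [0.58661907 0.09012482 0.012     ] [0.66083996 0.07834147 0.012     ] -9.021023790191736 0.07515043757212447
(270, 305) [0.5245 0.1456 0.1915]
(270, 330) [0.5268 0.1467 0.2221]
(280, 405) [0.5874 0.1402 0.1659]
(280, 440) [0.5924 0.1404 0.199 ]
(272, 490) [0.6199 0.1313 0.1983]
(285, 370) [0.5802 0.142  0.1316]
(500, 345) [0.6097 0.2782 0.0652]
(515, 403) [0.6537 0.2862 0.0591]
(280, 230) [0.5174 0.1476 0.0405]
```

Emit:
{"fn": "move_arm", "kwargs": {
  "increments": [
    {"tx": -0.006, "ty": 0.015, "tz": 0.02, "turn": 0.3},
    {"tx": -0.012, "ty": 0.03, "tz": 0.045, "turn": 0.7},
    {"tx": -0.0174, "ty": 0.0427, "tz": 0.07, "turn": 0.7},
    {"tx": -0.0174, "ty": 0.0427, "tz": 0.1, "turn": 0.7},
    {"tx": -0.0174, "ty": 0.0427, "tz": 0.13, "turn": 0.7},
    {"tx": -0.0174, "ty": 0.0427, "tz": 0.14, "turn": 0.7},
    {"tx": -0.0174, "ty": 0.0427, "tz": 0.14, "turn": 0.7},
    {"tx": -0.0174, "ty": 0.0427, "tz": 0.14, "turn": 0.7}
  ]
}}

```text
time_s: 3.08
eef_pos: [0.5395, 0.1437, 0.2824]
eef_rot: [0.0, 0.763, 0.646, 0.0]
wrist_force: [0.2, -1.3, 1.0]
opening: 0.999
```

```bash
python3 - <<'E'
from h import *
o=get_obs(); print(o['eef_pos'],o['eef_rot'],abs(o['dq']).max())
p,d,c=snap('wrist','w3'); print(c['origin'])
cv2.imwrite('pics/w3b.png',cv2.resize(p[:,:,::-1],(800,600),interpolation=cv2.INTER_CUBIC))
E
```

```text
[0.53953627 0.14374447 0.28236473] [2.06678727e-04 7.63151230e-01 6.46219860e-01 2.22769379e-04] 0.04299711089722479
[0.4627472  0.1573138  0.42411122]
```

View pics/w3b.png

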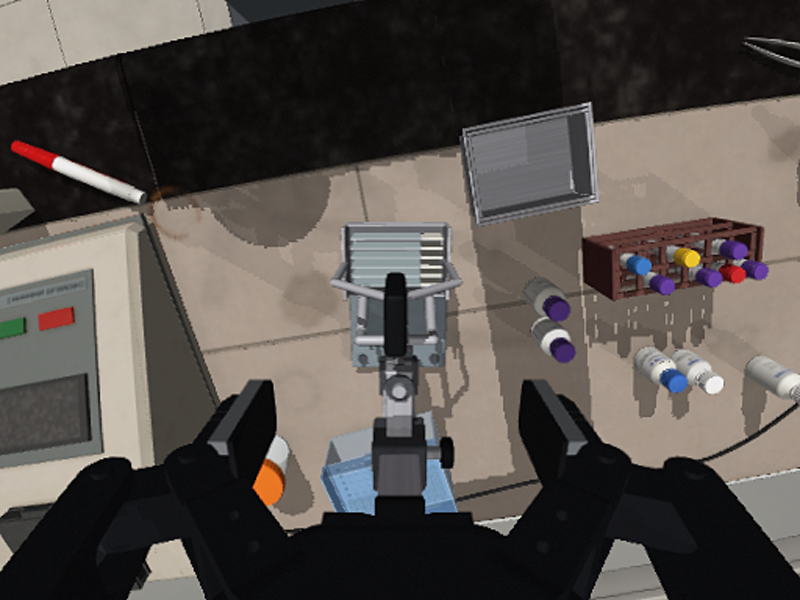

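Emit:
{"fn": "move_arm", "kwargs": {
  "increments": [
    {"tx": 0, "ty": 0, "tz": 0.02, "turn": 0},
    {"tx": 0, "ty": 0, "tz": 0.04, "turn": 0},
    {"tx": 0, "ty": 0, "tz": 0.06, "turn": 0},
    {"tx": 0, "ty": 0, "tz": 0.08, "turn": 0},
    {"tx": 0, "ty": 0, "tz": 0.095, "turn": 0},
    {"tx": 0, "ty": 0, "tz": 0.099, "turn": 0},
    {"tx": 0, "ty": 0, "tz": 0.099, "turn": 0},
    {"tx": 0, "ty": 0, "tz": 0.099, "turn": 0}
  ]
}}

```text
time_s: 3.8
eef_pos: [0.5407, 0.1443, 0.1844]
eef_rot: [0.001, 0.763, 0.647, 0.001]
wrist_force: [0.2, 0.0, 0.1]
opening: 0.994
```

```bash
python3 - <<'E'
from h import *
o=get_obs(); print(o['eef_pos'],o['eef_rot'],abs(o['dq']).max())
p,d,c=snap('wrist','w4'); print(c['origin'])
cv2.imwrite('pics/w4b.png',cv2.resize(p[:,:,::-1],(800,600),interpolation=cv2.INTER_CUBIC))
p,d,c=snap('scene','s4')
cv2.imwrite('pics/s4b.png',cv2.resize(p[140:260,150:290,::-1],None,fx=5,fy=5,interpolation=cv2.INTER_CUBIC))
E
```

```text
[0.54067849 0.14434354 0.18444415] [0.0009688  0.76275849 0.64668153 0.00124506] 0.00972459202459338
[0.46350504 0.15779886 0.32600276]
```

View pics/w4b.png

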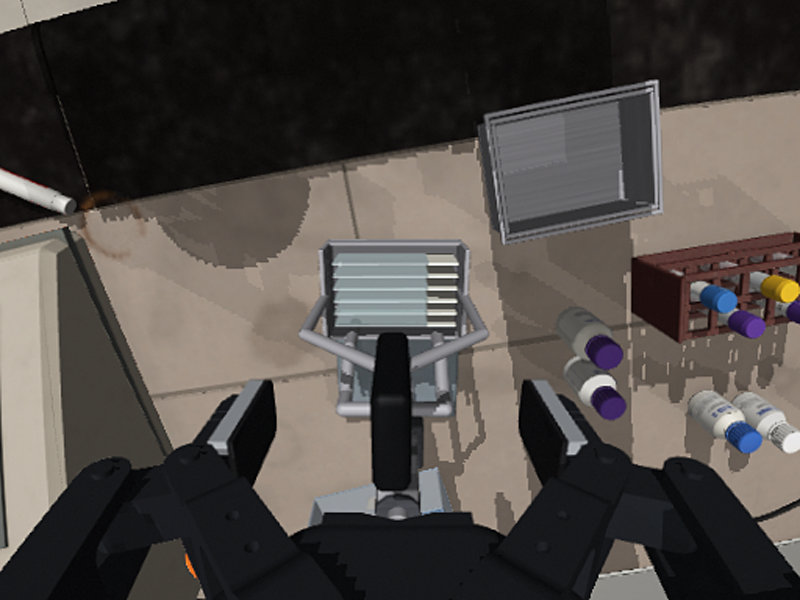

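View pics/s4b.png

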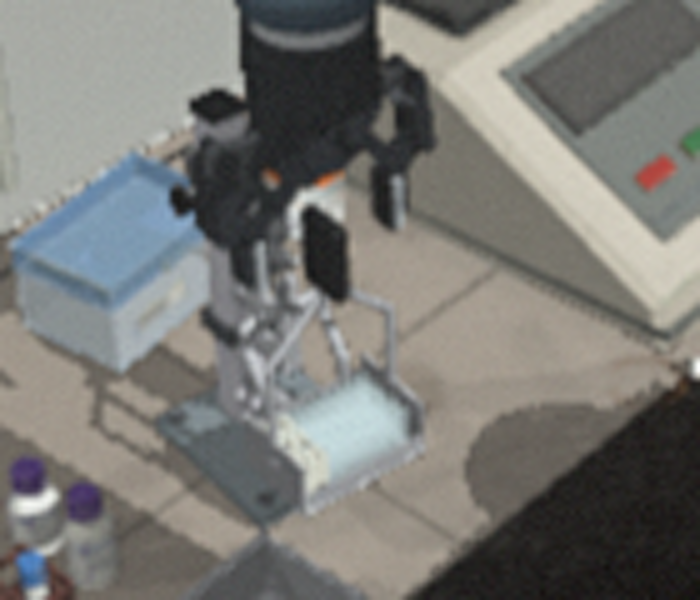

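```bash
python3 - <<'E'
from h import *
p,d,c=load('w4'); o=get_obs(); q=o['eef_rot']; T=R.from_quat(q[[1,2,3,0]]).as_matrix()
g=p.max(2).astype(int)
for r in [225,240,255,270,285,300]:
    cols=[u for u in range(225,275) if g[r,u]<60]
    a=(min(cols),r);b=(max(cols)+1,r)
    X=(ondepth(c,d,[(min(cols)+3,r)])-o['eef_pos'])@T
    dz=d[r,min(cols)+3]
    A=[((np.array(c['origin'])+rays(c,[w])[1][0]*dz)-o['eef_pos'])@T for w in (a,b)]
    print(r,a[0],b[0],A[0].round(4),A[1].round(4),'mid',(A[0][0]+A[1][0])/2, 'world z',ondepth(c,d,[(min(cols)+3,r)])[0])
# fingers inner pads
for w in [(275,385),(520,385)]:
    u=(int(w[0]/1.5625)-4 if w[0]<400 else int(w[0]/1.5625)+4,int(w[1]/1.5625)+10); print(u,(ondepth(c,d,[u])-o['eef_pos'])@T)
E
```

```text
225 241 262 [-0.0063 -0.0155 -0.0062] [ 0.0051 -0.0155 -0.0062] mid -0.0005754515924775543 world z [0.5246774  0.14227418 0.19064218]
240 238 263 [-0.0069 -0.0157 -0.0238] [ 0.0051 -0.0157 -0.0238] mid -0.0008998916309554063 world z [0.52429713 0.14148318 0.20826839]
255 237 264 [-0.0067 -0.0151 -0.0368] [ 0.0052 -0.0152 -0.0368] mid -0.0007408905238574155 world z [0.52478178 0.14153532 0.22123486]
270 238 271 [-0.0063 -0.0082 -0.0379] [ 0.0083 -0.0082 -0.0379] mid 0.0010240046048958628 world z [0.53170621 0.14077525 0.22233016]
285 238 271 [-0.0064 -0.0005 -0.0382] [ 0.0085 -0.0005 -0.0382] mid 0.0010372542688613486 world z [0.5392909  0.13941453 0.22268694]
300 238 264 [-0.0066  0.0076 -0.0385] [ 0.0054  0.0076 -0.0385] mid -0.0005630767671771205 world z [0.54726272 0.13797809 0.2229731 ]
(172, 256) [[-0.04171332 -0.0033762  -0.01851306]]
(336, 256) [[ 0.04390575 -0.00244339 -0.01677677]]
```

Emit:
{"fn": "move_arm", "kwargs": {
  "increments": [
    {"tx": -0.0012, "ty": 0.0012, "tz": 0.003, "turn": 0},
    {"tx": -0.0012, "ty": 0.0012, "tz": 0.003, "turn": 0},
    {"tx": -0.0012, "ty": 0.0012, "tz": 0.003, "turn": 0}
  ]
}}

```text
time_s: 4.15
eef_pos: [0.5405, 0.1428, 0.1796]
eef_rot: [0.0, 0.763, 0.647, 0.0]
wrist_force: [-0.4, -0.8, -1.2]
opening: 0.995
```

Emit:
{"fn": "move_arm", "kwargs": {
  "increments": [
    {"tx": 0, "ty": 0, "tz": 0, "turn": 0},
    {"tx": 0, "ty": 0, "tz": 0, "turn": 0},
    {"tx": 0, "ty": 0, "tz": 0, "turn": 0},
    {"tx": 0, "ty": 0, "tz": 0, "turn": 0},
    {"tx": 0, "ty": 0, "tz": 0, "turn": 0},
    {"tx": 0, "ty": 0, "tz": 0, "turn": 0},
    {"tx": 0, "ty": 0, "tz": 0, "turn": 0},
    {"tx": 0, "ty": 0, "tz": 0, "turn": 0}
  ],
  "gripper": 0
}}

```text
time_s: 4.82
eef_pos: [0.5403, 0.1428, 0.1793]
eef_rot: [0.0, 0.763, 0.647, -0.0]
wrist_force: [-0.8, -0.8, 0.9]
opening: 0.127
```

Emit:
{"fn": "move_arm", "kwargs": {
  "increments": [
    {"tx": 0, "ty": 0, "tz": 0, "turn": 0},
    {"tx": 0, "ty": 0, "tz": 0, "turn": 0},
    {"tx": 0, "ty": 0, "tz": 0, "turn": 0},
    {"tx": 0, "ty": 0, "tz": 0, "turn": 0}
  ]
}}

```text
time_s: 5.15
eef_pos: [0.5403, 0.1428, 0.1793]
eef_rot: [0.0, 0.763, 0.647, -0.0]
wrist_force: [-0.6, -0.6, 1.0]
opening: 0.13
```

Emit:
{"fn": "move_arm", "kwargs": {
  "increments": [
    {"tx": 0, "ty": 0, "tz": -0.002, "turn": 0},
    {"tx": 0, "ty": 0, "tz": -0.004, "turn": 0},
    {"tx": 0, "ty": 0, "tz": -0.006, "turn": 0},
    {"tx": 0, "ty": 0, "tz": -0.008, "turn": 0},
    {"tx": 0, "ty": 0, "tz": -0.008, "turn": 0},
    {"tx": 0, "ty": 0, "tz": -0.008, "turn": 0},
    {"tx": 0, "ty": 0, "tz": -0.008, "turn": 0}
  ]
}}

```text
time_s: 5.73
eef_pos: [0.5404, 0.1429, 0.1876]
eef_rot: [0.0, 0.763, 0.647, 0.0]
wrist_force: [-0.8, -0.5, -0.8]
opening: 0.132
```

```bash
python3 - <<'E'
from h import *
o=get_obs(); print(o['eef_pos'],o['eef_rot'],abs(o['dq']).max(),o['wrist_force'],o['torque'])
p,d,c=snap('wrist','w5')
cv2.imwrite('pics/w5b.png',cv2.resize(p[:,:,::-1],(800,600),interpolation=cv2.INTER_CUBIC))
p,d,c=snap('scene','s5')
cv2.imwrite('pics/s5b.png',cv2.resize(p[140:260,150:290,::-1],None,fx=5,fy=5,interpolation=cv2.INTER_CUBIC))
E
```

```text
[0.54037129 0.14292378 0.18755541] [3.35893116e-05 7.62751034e-01 6.46692240e-01 7.55629433e-05] 0.0021778508000190725 [-0.81949372 -0.51081257 -0.7595637 ] [ 0.01856574 -0.02287244 -0.05620883]
```

View pics/w5b.png

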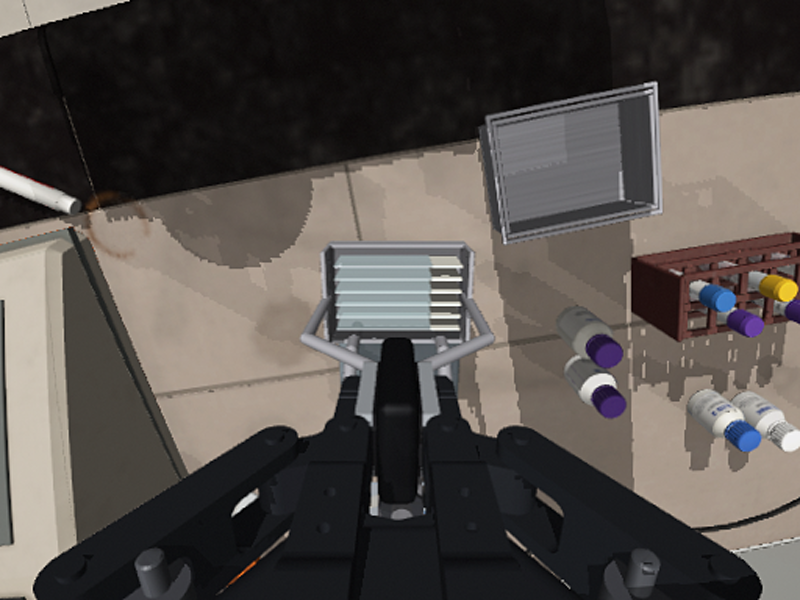

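View pics/s5b.png

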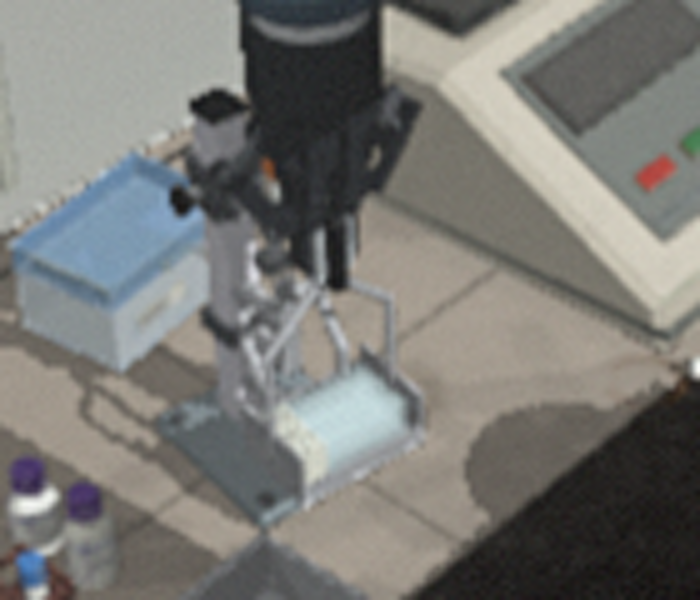

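Emit:
{"fn": "move_arm", "kwargs": {
  "increments": [
    {"tx": 0, "ty": 0, "tz": -0.002, "turn": 0},
    {"tx": 0, "ty": 0, "tz": -0.004, "turn": 0},
    {"tx": 0, "ty": 0, "tz": -0.006, "turn": 0},
    {"tx": 0, "ty": 0, "tz": -0.006, "turn": 0},
    {"tx": 0, "ty": 0, "tz": -0.006, "turn": 0}
  ]
}}

```text
time_s: 6.25
eef_pos: [0.5403, 0.1429, 0.1935]
eef_rot: [-0.0, 0.763, 0.647, 0.0]
wrist_force: [0.9, 0.3, -1.8]
opening: 0.13
```

Emit:
{"fn": "move_arm", "kwargs": {
  "increments": [
    {"tx": 0, "ty": 0, "tz": -0.001, "turn": 0},
    {"tx": 0, "ty": 0, "tz": -0.002, "turn": 0},
    {"tx": 0, "ty": 0, "tz": -0.003, "turn": 0},
    {"tx": 0, "ty": 0, "tz": -0.003, "turn": 0}
  ]
}}

```text
time_s: 6.58
eef_pos: [0.5403, 0.1429, 0.1965]
eef_rot: [-0.0, 0.763, 0.647, -0.0]
wrist_force: [1.1, 0.3, -2.6]
opening: 0.131
```

Emit:
{"fn": "move_arm", "kwargs": {
  "increments": [
    {"tx": 0, "ty": 0, "tz": -0.001, "turn": 0},
    {"tx": 0, "ty": 0, "tz": -0.002, "turn": 0},
    {"tx": 0, "ty": 0, "tz": -0.003, "turn": 0},
    {"tx": 0, "ty": 0, "tz": -0.003, "turn": 0}
  ]
}}

```text
time_s: 6.92
eef_pos: [0.5403, 0.1429, 0.1995]
eef_rot: [-0.0, 0.763, 0.647, 0.0]
wrist_force: [-0.1, 0.3, -1.6]
opening: 0.139
```

Emit:
{"fn": "move_arm", "kwargs": {
  "increments": [
    {"tx": 0, "ty": 0, "tz": -0.001, "turn": 0},
    {"tx": 0, "ty": 0, "tz": -0.002, "turn": 0},
    {"tx": 0, "ty": 0, "tz": -0.003, "turn": 0},
    {"tx": 0, "ty": 0, "tz": -0.003, "turn": 0}
  ]
}}

```text
time_s: 7.25
eef_pos: [0.5404, 0.1429, 0.2026]
eef_rot: [-0.0, 0.763, 0.647, 0.0]
wrist_force: [0.0, -0.1, -2.0]
opening: 0.132
```

```bash
python3 - <<'E'
from h import *
o=get_obs(); print(o['wrist_force'],o['torque'],o['joint_efforts'])
p,d,c=snap('scene','s6')
cv2.imwrite('pics/s6b.png',cv2.resize(p[160:230,180:250,::-1],None,fx=8,fy=8,interpolation=cv2.INTER_CUBIC))
E
```

```text
[ 0.02048055 -0.1066466  -1.99250492] [-0.02281856 -0.09060244 -0.01211066] [ 5.59924543e-02 -4.42986131e+01 -3.51400924e+01  2.09282379e-02
  9.14346892e-02 -1.55666654e-03]
```

View pics/s6b.png

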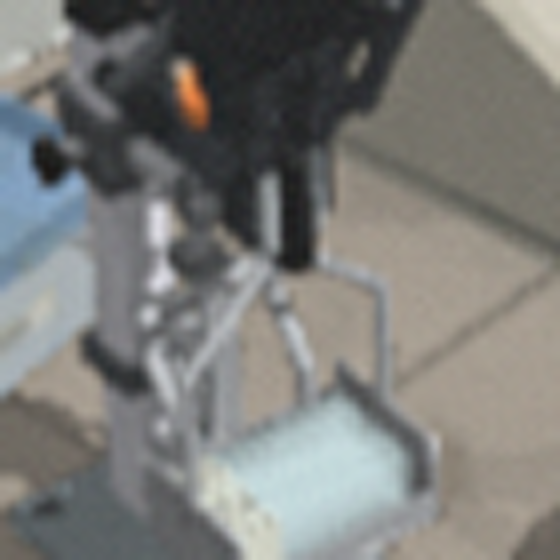

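Emit:
{"fn": "move_arm", "kwargs": {
  "increments": [
    {"tx": 0, "ty": 0, "tz": -0.001, "turn": 0},
    {"tx": 0, "ty": 0, "tz": -0.002, "turn": 0},
    {"tx": 0, "ty": 0, "tz": -0.003, "turn": 0},
    {"tx": 0, "ty": 0, "tz": -0.003, "turn": 0}
  ]
}}

```text
time_s: 7.63
eef_pos: [0.5404, 0.1429, 0.2056]
eef_rot: [-0.0, 0.763, 0.647, 0.0]
wrist_force: [0.6, -1.3, -2.3]
opening: 0.133
```

Emit:
{"fn": "move_arm", "kwargs": {
  "increments": [
    {"tx": 0, "ty": 0, "tz": -0.001, "turn": 0},
    {"tx": 0, "ty": 0, "tz": -0.002, "turn": 0},
    {"tx": 0, "ty": 0, "tz": -0.003, "turn": 0},
    {"tx": 0, "ty": 0, "tz": -0.003, "turn": 0}
  ]
}}

```text
time_s: 7.97
eef_pos: [0.5403, 0.1428, 0.2078]
eef_rot: [-0.0, 0.763, 0.647, -0.0]
wrist_force: [3.7, 0.1, -9.1]
opening: 0.13
```

Emit:
{"fn": "move_arm", "kwargs": {
  "increments": [
    {"tx": 0, "ty": 0, "tz": 0, "turn": 0}
  ]
}}

```text
time_s: 8.05
eef_pos: [0.5403, 0.1428, 0.2078]
eef_rot: [-0.0, 0.763, 0.647, -0.0]
wrist_force: [4.1, -0.3, -8.9]
opening: 0.135
```

```bash
python3 - <<'E'
from h import *
o=get_obs(); print(o['eef_pos'],o['wrist_force'],o['torque'])
p,d,c=snap('wrist','w7')
o=get_obs(); print(o['eef_pos'],o['wrist_force'],o['torque'])
cv2.imwrite('pics/w7b.png',cv2.resize(p[:,:,::-1],(800,600),interpolation=cv2.INTER_CUBIC))
p,d,c=snap('scene','s7')
cv2.imwrite('pics/s7b.png',cv2.resize(p[160:230,180:250,::-1],None,fx=8,fy=8,interpolation=cv2.INTER_CUBIC))
o=get_obs(); print(o['eef_pos'],o['wrist_force'],o['torque'])
E
```

```text
[0.54031364 0.14280245 0.20781533] [ 4.05872117 -0.26150527 -8.86618087] [-0.00511955 -0.65623389  0.04738604]
[0.54030889 0.14282287 0.20785323] [ 4.14989803  0.65697796 -8.89881369] [ 0.05767098 -0.61326421  0.07016241]
[0.54031796 0.14281596 0.20790501] [ 3.98441599  0.76869368 -9.37549332] [ 0.03337896 -0.70326369  0.05299518]
```

View pics/w7b.png

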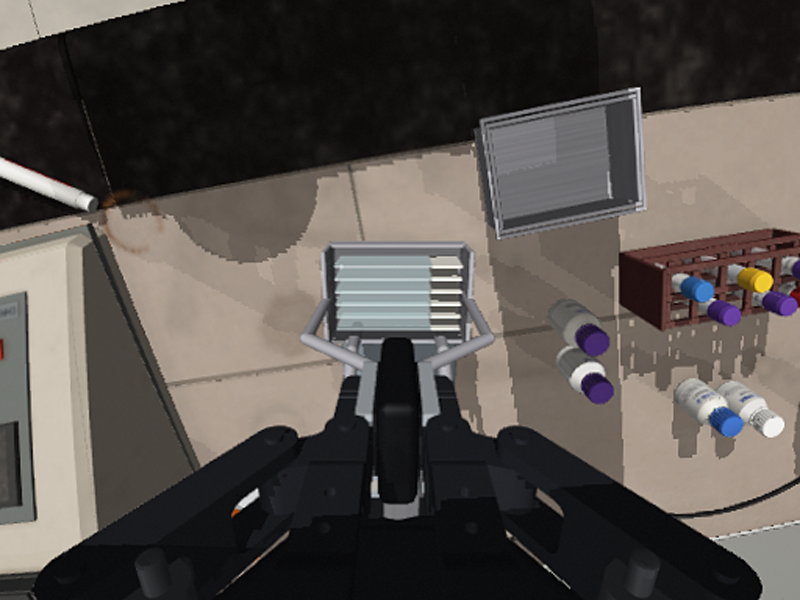

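View pics/s7b.png

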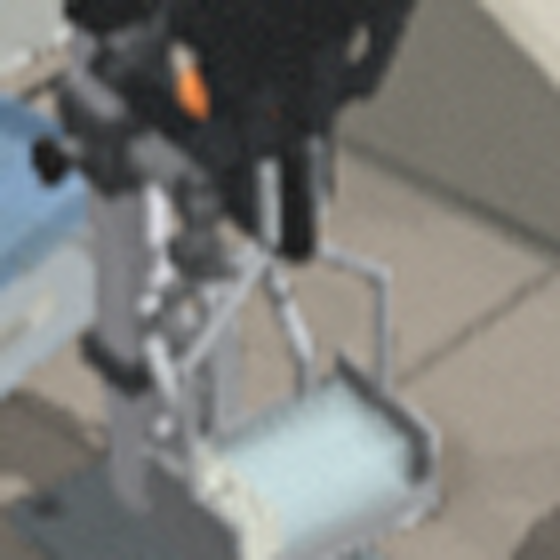

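Emit:
{"fn": "move_arm", "kwargs": {
  "increments": [
    {"tx": 0, "ty": 0.001, "tz": 0, "turn": 0},
    {"tx": 0, "ty": 0.001, "tz": 0, "turn": 0},
    {"tx": 0, "ty": 0.001, "tz": 0, "turn": 0}
  ]
}}

```text
time_s: 8.4
eef_pos: [0.5407, 0.1428, 0.208]
eef_rot: [-0.001, 0.763, 0.647, -0.001]
wrist_force: [0.5, 0.6, -7.9]
opening: 0.133
```

```bash
python3 - <<'E'
from h import *
o=get_obs(); print(o['eef_pos'],o['wrist_force'],o['torque'])
E
```

```text
[0.54065435 0.14277748 0.20796718] [ 0.47113703  0.61814031 -7.87685003] [ 0.0271948   0.13007235 -0.00065992]
```

Emit:
{"fn": "move_arm", "kwargs": {
  "increments": [
    {"tx": 0, "ty": 0, "tz": -0.001, "turn": 0},
    {"tx": 0, "ty": 0, "tz": -0.002, "turn": 0},
    {"tx": 0, "ty": 0, "tz": -0.003, "turn": 0},
    {"tx": 0, "ty": 0, "tz": -0.004, "turn": 0},
    {"tx": 0, "ty": 0, "tz": -0.004, "turn": 0}
  ]
}}

```text
time_s: 8.82
eef_pos: [0.5408, 0.1428, 0.2123]
eef_rot: [-0.0, 0.763, 0.647, -0.0]
wrist_force: [-2.4, 0.5, -8.6]
opening: 0.133
```

```bash
python3 - <<'E'
from h import *
o=get_obs(); print(o['eef_pos'],o['eef_rot'],o['wrist_force'],o['torque'])
E
```

```text
[0.54083349 0.14277687 0.21230269] [-3.92598050e-04  7.62746330e-01  6.46697524e-01 -4.40766313e-04] [-2.4183132   0.45736814 -8.64405781] [ 0.03675083  0.67635093 -0.02128557]
```

Emit:
{"fn": "move_arm", "kwargs": {
  "increments": [
    {"tx": 0, "ty": -0.0005, "tz": -0.001, "turn": 0},
    {"tx": 0, "ty": -0.0006, "tz": -0.002, "turn": 0},
    {"tx": 0, "ty": -0.0006, "tz": -0.002, "turn": 0},
    {"tx": 0, "ty": -0.0006, "tz": -0.002, "turn": 0}
  ]
}}

```text
time_s: 9.15
eef_pos: [0.5407, 0.1428, 0.2143]
eef_rot: [-0.0, 0.763, 0.647, -0.0]
wrist_force: [-1.1, 1.2, -8.7]
opening: 0.133
```

```bash
python3 - <<'E'
from h import *
o=get_obs(); print(o['eef_pos'],o['eef_rot'],o['wrist_force'],o['torque'])
p,d,c=snap('wrist','w8')
cv2.imwrite('pics/w8b.png',cv2.resize(p[:,:,::-1],(800,600),interpolation=cv2.INTER_CUBIC))
p,d,c=snap('scene','s8')
cv2.imwrite('pics/s8b.png',cv2.resize(p[160:230,180:250,::-1],None,fx=8,fy=8,interpolation=cv2.INTER_CUBIC))
E
```

```text
[0.54069577 0.14280642 0.21432662] [-1.78027237e-05  7.62760897e-01  6.46680610e-01 -4.54075705e-05] [-1.0755815   1.16938656 -8.71684382] [ 0.1039628   0.42752652 -0.00388547]
```

View pics/w8b.png

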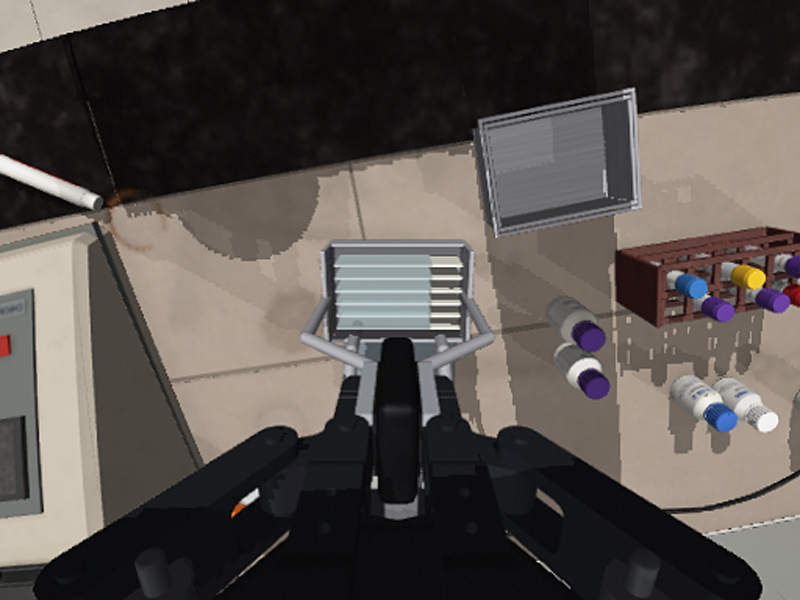

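View pics/s8b.png

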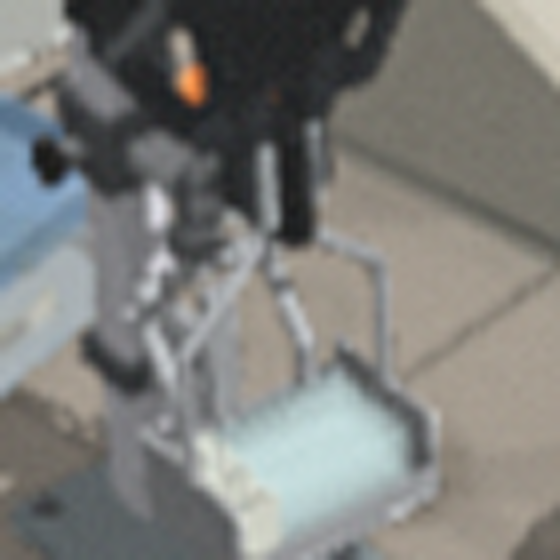

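Emit:
{"fn": "move_arm", "kwargs": {
  "increments": [
    {"tx": 0, "ty": 0, "tz": -0.001, "turn": 0},
    {"tx": 0, "ty": 0, "tz": -0.002, "turn": 0},
    {"tx": 0, "ty": 0, "tz": -0.002, "turn": 0},
    {"tx": 0, "ty": 0, "tz": -0.002, "turn": 0}
  ]
}}

```text
time_s: 9.58
eef_pos: [0.5407, 0.1428, 0.2163]
eef_rot: [-0.0, 0.763, 0.647, -0.0]
wrist_force: [-0.8, -0.3, -8.7]
opening: 0.13
```

```bash
python3 - <<'E'
from h import *
o=get_obs(); print(o['eef_pos'],o['eef_rot'],o['wrist_force'],o['torque'])
E
```

```text
[0.54070383 0.142774   0.21632084] [-1.86411009e-05  7.62787214e-01  6.46649568e-01 -4.62542969e-05] [-0.77217301 -0.27513283 -8.66690728] [0.0226329  0.489495   0.01009144]
```

Emit:
{"fn": "move_arm", "kwargs": {
  "increments": [
    {"tx": 0, "ty": -0.001, "tz": 0, "turn": 0},
    {"tx": 0, "ty": -0.002, "tz": 0, "turn": 0},
    {"tx": 0, "ty": -0.003, "tz": 0, "turn": 0},
    {"tx": 0, "ty": -0.003, "tz": 0, "turn": 0}
  ]
}}

```text
time_s: 9.92
eef_pos: [0.5384, 0.1432, 0.2167]
eef_rot: [0.001, 0.763, 0.647, 0.001]
wrist_force: [4.0, 0.2, -8.7]
opening: 0.131
```

```bash
python3 - <<'E'
from h import *
o=get_obs(); print(o['eef_pos'],o['eef_rot'],o['wrist_force'],o['torque'])
E
```

```text
[0.53837093 0.14319867 0.21674757] [6.22963466e-04 7.62804970e-01 6.46627986e-01 6.61035303e-04] [ 3.99701599  0.19938599 -8.65224054] [-0.09115717 -0.43533125 -0.0392009 ]
```

Emit:
{"fn": "move_arm", "kwargs": {
  "increments": [
    {"tx": 0, "ty": -0.001, "tz": 0, "turn": 0},
    {"tx": 0, "ty": -0.0015, "tz": 0, "turn": 0},
    {"tx": 0, "ty": -0.0015, "tz": 0, "turn": 0}
  ]
}}

```text
time_s: 10.17
eef_pos: [0.5351, 0.1437, 0.2158]
eef_rot: [-0.001, 0.763, 0.647, -0.001]
wrist_force: [-1.7, -0.9, -7.3]
opening: 0.133
```

```bash
python3 - <<'E'
from h import *
o=get_obs(); print(o['eef_pos'],o['eef_rot'],o['wrist_force'],o['torque'])
p,d,c=snap('wrist','w9')
cv2.imwrite('pics/w9b.png',cv2.resize(p[:,:,::-1],(800,600),interpolation=cv2.INTER_CUBIC))
E
```

```text
[0.53513047 0.14374309 0.21583363] [-0.00099949  0.76272706  0.64671901 -0.0009822 ] [-1.66158742 -0.86377714 -7.33130181] [0.13263987 0.70796909 0.04786268]
```

View pics/w9b.png

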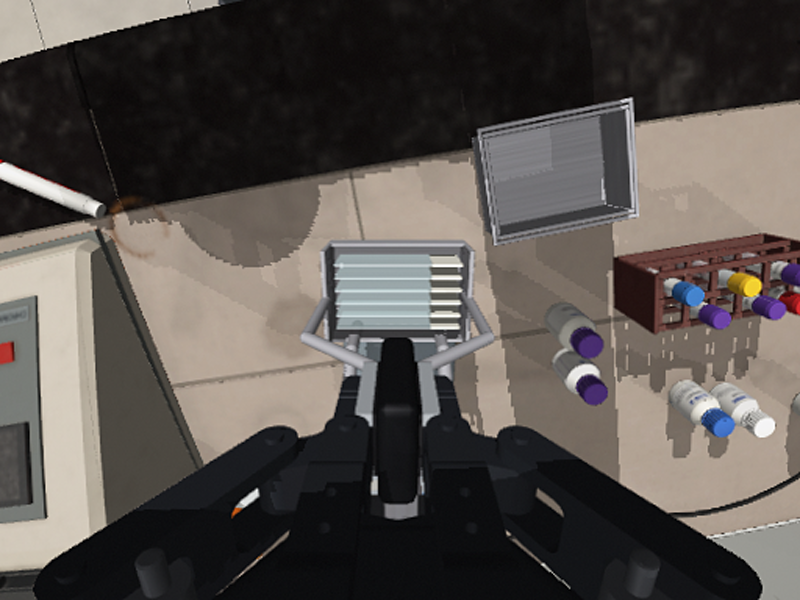

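Emit:
{"fn": "move_arm", "kwargs": {
  "increments": [
    {"tx": 0, "ty": -0.003, "tz": 0, "turn": 0},
    {"tx": 0, "ty": -0.006, "tz": 0, "turn": 0},
    {"tx": 0, "ty": -0.009, "tz": 0, "turn": 0},
    {"tx": 0, "ty": -0.012, "tz": 0, "turn": 0},
    {"tx": 0, "ty": -0.015, "tz": 0, "turn": 0},
    {"tx": 0, "ty": -0.018, "tz": 0, "turn": 0}
  ]
}}

```text
time_s: 10.72
eef_pos: [0.5194, 0.1466, 0.2177]
eef_rot: [0.001, 0.763, 0.647, 0.001]
wrist_force: [-0.1, -0.7, -2.6]
opening: 0.125
```

Emit:
{"fn": "move_arm", "kwargs": {
  "increments": [
    {"tx": 0, "ty": -0.004, "tz": 0, "turn": 0},
    {"tx": 0, "ty": -0.008, "tz": 0, "turn": 0},
    {"tx": 0, "ty": -0.012, "tz": 0, "turn": 0},
    {"tx": 0, "ty": -0.016, "tz": 0, "turn": 0},
    {"tx": 0, "ty": -0.02, "tz": 0, "turn": 0},
    {"tx": 0, "ty": -0.025, "tz": 0, "turn": 0},
    {"tx": 0, "ty": -0.03, "tz": 0, "turn": 0},
    {"tx": 0, "ty": -0.035, "tz": 0, "turn": 0},
    {"tx": 0, "ty": -0.04, "tz": 0, "turn": 0},
    {"tx": 0, "ty": -0.045, "tz": 0, "turn": 0},
    {"tx": 0, "ty": -0.05, "tz": 0, "turn": 0},
    {"tx": 0, "ty": -0.05, "tz": 0, "turn": 0},
    {"tx": 0, "ty": -0.05, "tz": 0, "turn": 0}
  ]
}}

```text
time_s: 11.8
eef_pos: [0.4691, 0.1548, 0.2164]
eef_rot: [0.0, 0.763, 0.647, 0.0]
wrist_force: [-0.1, -0.6, -1.6]
opening: 0.131
```

```bash
python3 - <<'E'
from h import *
o=get_obs(); print(o['eef_pos'],o['eef_rot'],o['wrist_force'],o['torque'])
p,d,c=snap('wrist','w10')
cv2.imwrite('pics/w10b.png',cv2.resize(p[:,:,::-1],(800,600),interpolation=cv2.INTER_CUBIC))
p,d,c=snap('scene','s10')
cv2.imwrite('pics/s10b.png',cv2.resize(p[140:300,120:300,::-1],None,fx=3.7,fy=3.7,interpolation=cv2.INTER_CUBIC))
E
```

```text
[0.46909006 0.15475489 0.21641918] [1.24731605e-04 7.62707928e-01 6.46743052e-01 1.60108669e-04] [-0.07596894 -0.56453128 -1.63944604] [0.03150034 0.00239885 0.00966826]
```

View pics/w10b.png

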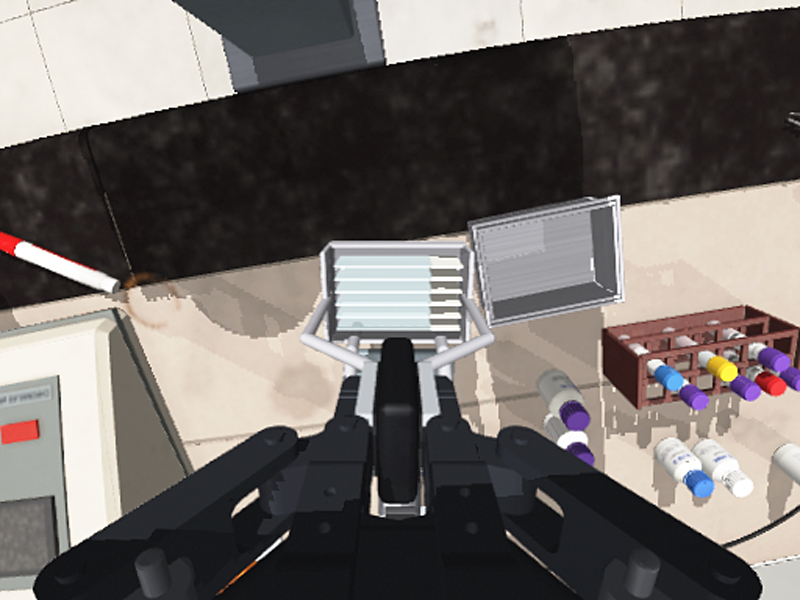

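View pics/s10b.png

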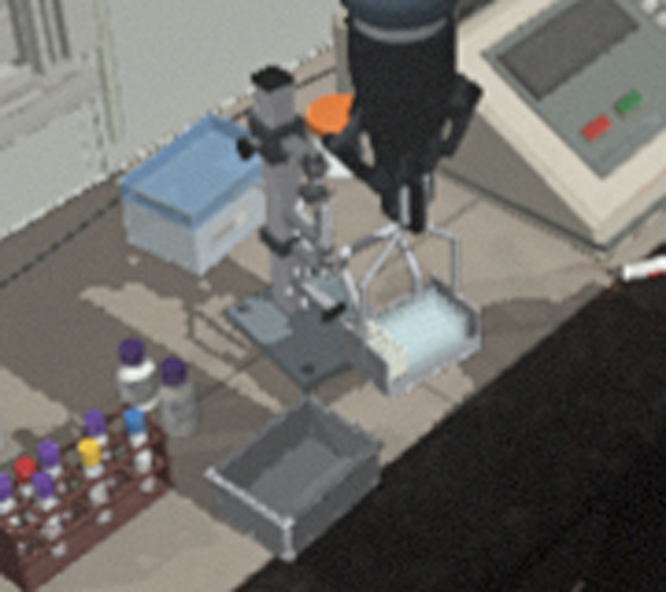

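```bash
python3 - <<'E'
from h import *
a=[]
for t,(x,y) in [('w2',(270,95)),('w10',(295,120)),('w5',(300,45))]:
    p,d,c=load(t); k=p[y:y+110,x:x+130,::-1]; cv2.imwrite(f'pics/{t}t.png',cv2.resize(k,None,fx=6,fy=5.4 if 0 else 6,interpolation=cv2.INTER_CUBIC)[:600])
    P,uv=cloud(c,d); m=(uv[:,0]>x)&(uv[:,0]<x+110)&(uv[:,1]>y)&(uv[:,1]<y+90)&(P[:,2]>.036)&(P[:,2]<.06)&(P[:,1]>.2)&(P[:,1]<.34)&(P[:,0]>.42)&(P[:,0]<.54)
    r=cv2.minAreaRect(P[m][:,:2].astype(np.float32)*1000); print(t,m.sum(),r,np.median(P[m][:,2]))
    m2=(P[:,1]>.25)&(P[:,1]<.29)&(P[:,0]>.47)&(P[:,0]<.5); print('floor z',np.median(P[m2][:,2]))
E
```

```text
w2 726 ((482.16046142578125, 271.91107177734375), (84.65131378173828, 111.44407653808594), 2.7711668014526367) 0.04369691688554184
floor z 0.0018929104489880388
w10 1997 ((482.6966247558594, 272.062255859375), (84.77705383300781, 111.13422393798828), 2.541182279586792) 0.043626285639443596
floor z 0.002025702717610822
w5 1069 ((479.4689025878906, 265.9996643066406), (78.46804809570312, 99.39754486083984), 1.6031897068023682) 0.043949028650411726
floor z 0.002205665776543908
```

View pics/w10t.png

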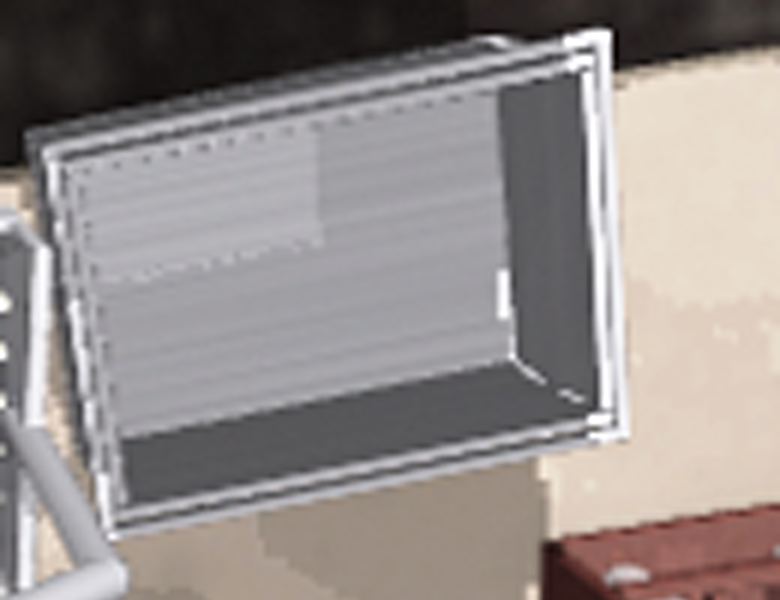

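View pics/w5t.png

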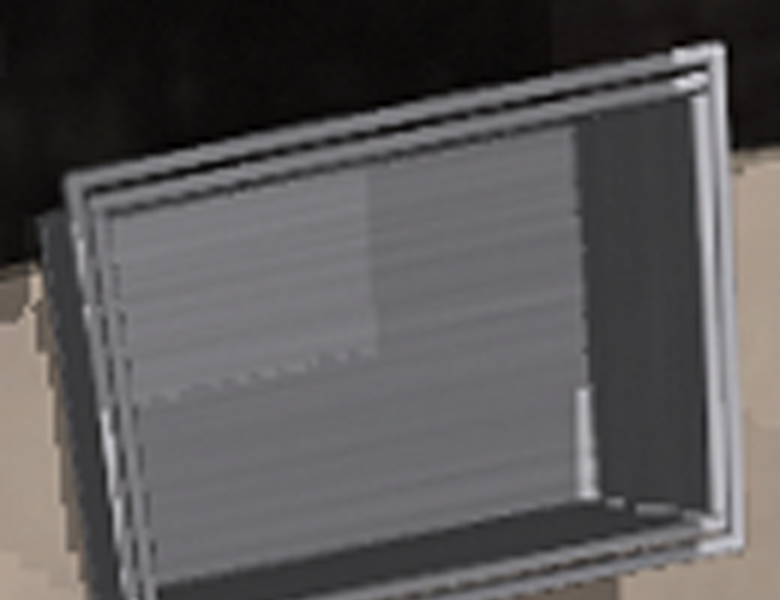

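```bash
python3 - <<'E'
from h import *
p,d,c=load('w10'); o=get_obs(); q=o['eef_rot']; T=R.from_quat(q[[1,2,3,0]]).as_matrix()
P,uv=cloud(c,d); X=(P-o['eef_pos'])@T
m=(uv[:,0]>195)&(uv[:,0]<318)&(uv[:,1]>148)&(uv[:,1]<218)&(X[:,2]<.135)&(X[:,2]>.06)&(X[:,1]<-.0)
Y=X[m]; print(m.sum()); print('hist z',np.histogram(Y[:,2],bins=np.arange(.06,.14,.005)))
for a,b in [(.09,.1),(.095,.105),(.1,.11)]:
  k=(Y[:,2]>a)&(Y[:,2]<b); print(a,b,k.sum(),np.percentile(Y[k][:,0],[0,1,99,100]),np.percentile(Y[k][:,1],[0,1,2,50]))
# front rim line per column
for u in range(212,300,12):
    col=[(v) for v in range(145,175) if 0.09<((ondepth(c,d,[(u,v)])-o['eef_pos'])@T)[0,2]<.112]
    v=col[0]; print(u,v,((ondepth(c,d,[(u,v)])-o['eef_pos'])@T)[0].round(4))
g=p.max(2).astype(int)
for r in [225,240,255]:
    print(r,((ondepth(c,d,[(254,r)])-o['eef_pos'])@T)[0].round(4))
print(p[150:162,250])
E
```

```text
2934
hist z (array([ 31,  26,  25,  26,  22,  19,  21,  38, 223, 683, 382, 310, 333,
       532, 263,   0]), array([0.06 , 0.065, 0.07 , 0.075, 0.08 , 0.085, 0.09 , 0.095, 0.1  ,
       0.105, 0.11 , 0.115, 0.12 , 0.125, 0.13 , 0.135, 0.14 ]))
0.09 0.1 59 [-0.04490965 -0.04438011  0.04543355  0.04573945] [-0.0299437  -0.0288765  -0.0279497  -0.00158268]
0.095 0.105 261 [-0.04426458 -0.04381262  0.04537923  0.04617736] [-0.0299437  -0.0295733  -0.02912461 -0.01416428]
0.1 0.11 906 [-0.04426458 -0.04357166  0.04496597  0.04617736] [-0.02985835 -0.02930673 -0.02865108 -0.01234121]Traceback (most recent call last):
  File "<stdin>", line 11, in <module>
IndexError: list index out of range
```

Emit:
{"fn": "move_arm", "kwargs": {
  "increments": [
    {"tx": 0.006, "ty": -0.0005, "tz": -0.002, "turn": -0.5},
    {"tx": 0.016, "ty": -0.001, "tz": -0.004, "turn": -1.5},
    {"tx": 0.028, "ty": -0.002, "tz": -0.004, "turn": -3},
    {"tx": 0.041, "ty": -0.003, "tz": -0.004, "turn": -4.5},
    {"tx": 0.055, "ty": -0.004, "tz": -0.004, "turn": -6},
    {"tx": 0.069, "ty": -0.005, "tz": -0.004, "turn": -7.5},
    {"tx": 0.082, "ty": -0.006, "tz": -0.004, "turn": -9},
    {"tx": 0.094, "ty": -0.0065, "tz": -0.003, "turn": -10.2},
    {"tx": 0.104, "ty": -0.0072, "tz": -0.002, "turn": -11.2},
    {"tx": 0.112, "ty": -0.0072, "tz": 0, "turn": -12},
    {"tx": 0.116, "ty": -0.0072, "tz": 0, "turn": -12},
    {"tx": 0.1171, "ty": -0.0072, "tz": 0, "turn": -12},
    {"tx": 0.1171, "ty": -0.0072, "tz": 0, "turn": -12},
    {"tx": 0.1171, "ty": -0.0072, "tz": 0, "turn": -12},
    {"tx": 0.1171, "ty": -0.0072, "tz": 0, "turn": -12}
  ]
}}

```text
time_s: 13.15
eef_pos: [0.4814, 0.2709, 0.2164]
eef_rot: [0.0, 0.691, 0.723, -0.0]
wrist_force: [-0.8, 0.2, -3.3]
opening: 0.131
```

```bash
python3 - <<'E'
from h import *
o=get_obs(); print(o['eef_pos'],o['eef_rot'],o['wrist_force'],o['torque'],2*np.degrees(np.arctan2(o['eef_rot'][2],o['eef_rot'][1])))
p,d,c=snap('wrist','w11')
cv2.imwrite('pics/w11b.png',cv2.resize(p[:,:,::-1],(800,600),interpolation=cv2.INTER_CUBIC))
p,d,c=snap('scene','s11')
cv2.imwrite('pics/s11b.png',cv2.resize(p[180:300,140:280,::-1],None,fx=5,fy=5,interpolation=cv2.INTER_CUBIC))
E
```

```text
[0.48138722 0.27085376 0.21636056] [ 8.26071011e-05  6.91292657e-01  7.22574878e-01 -3.51129029e-05] [-0.76151401  0.17202659 -3.29300052] [0.01501207 0.04100711 0.01118487] 92.53495723571119
```

View pics/w11b.png

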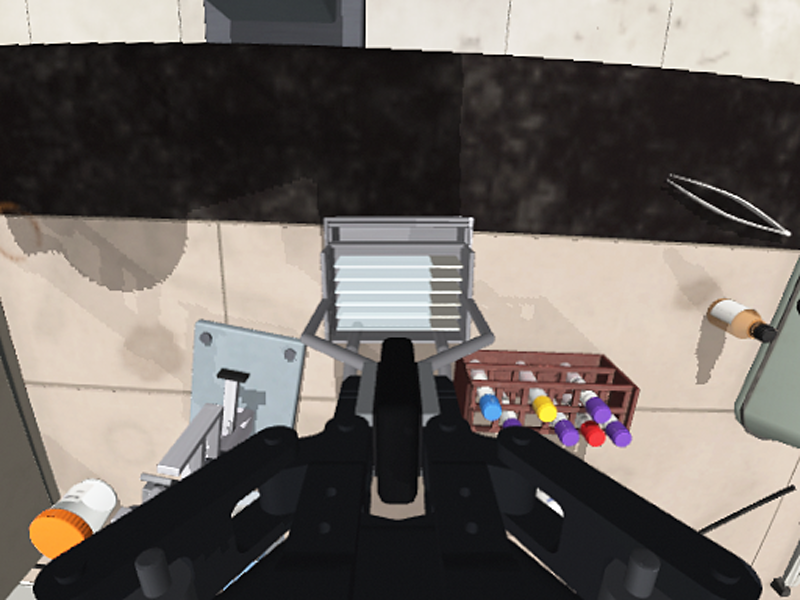

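View pics/s11b.png

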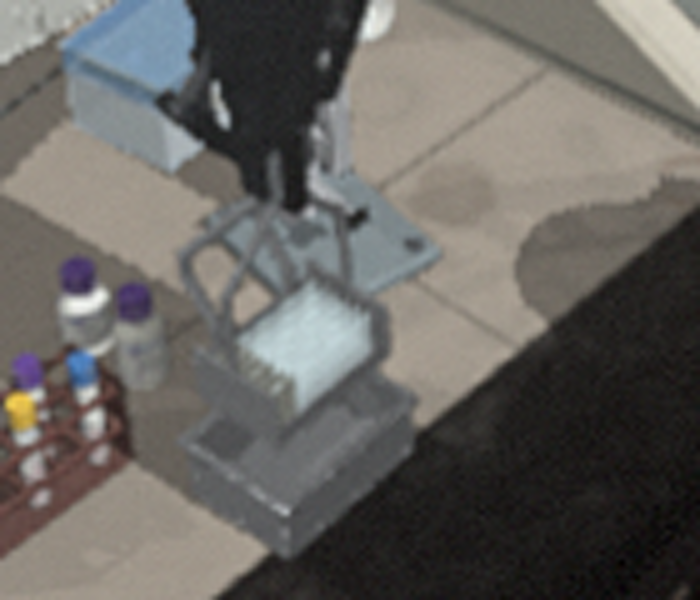

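```bash
python3 - <<'E'
from h import *
p,d,c=load('w11'); o=get_obs(); q=o['eef_rot']; T=R.from_quat(q[[1,2,3,0]]).as_matrix()
cv2.imwrite('pics/w11t.png',cv2.resize(p[130:220,195:315,::-1],None,fx=6.6,fy=6.6,interpolation=cv2.INTER_CUBIC))
P,uv=cloud(c,d); X=(P-o['eef_pos'])@T
m=(uv[:,0]>190)&(uv[:,0]<320)&(uv[:,1]>130)&(uv[:,1]<230)
k=m&(P[:,2]>.036)&(P[:,2]<.052); print('rim',k.sum(),X[k].min(0),X[k].max(0),np.percentile(X[k],[2,98],axis=0))
k=m&(X[:,2]>.098)&(X[:,2]<.135)&(X[:,1]<0)&(P[:,2]>.07); print('rack',k.sum(),X[k].min(0),X[k].max(0),np.percentile(X[k],[1,99],axis=0))
E
```

```text
rim 701 [-0.05343438 -0.04051313  0.17045208] [ 0.05572294 -0.01737527  0.17906963] [[-0.05238506 -0.04038268  0.17087165]
 [ 0.05469887 -0.02188639  0.17641907]]
rack 2730 [-0.04445057 -0.02932404  0.0983801 ] [ 4.56548021e-02 -1.45238495e-05  1.34789490e-01] [[-0.04337821 -0.02914418  0.10015053]
 [ 0.04401839 -0.0010249   0.13299832]]
```

View pics/w11t.png

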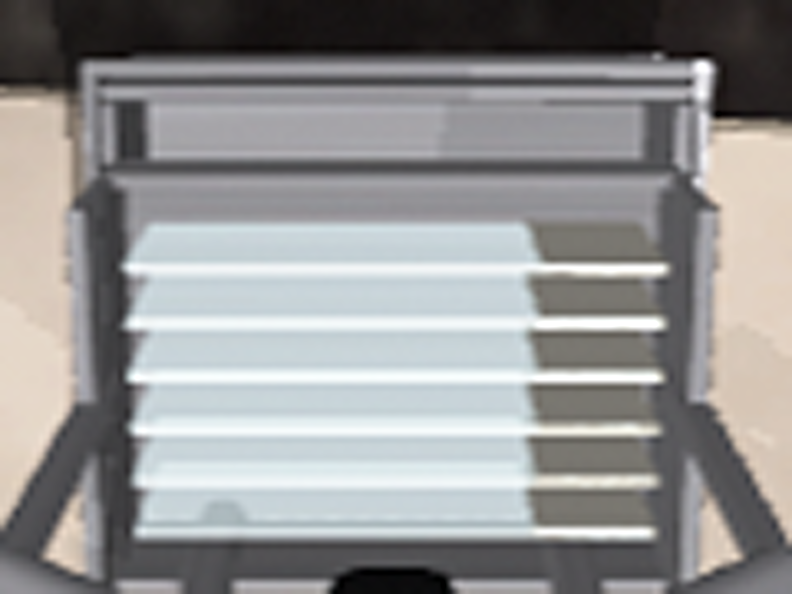

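Emit:
{"fn": "move_arm", "kwargs": {
  "increments": [
    {"tx": 0.0003, "ty": 0, "tz": 0.005, "turn": 0},
    {"tx": 0.0005, "ty": 0, "tz": 0.012, "turn": 0},
    {"tx": 0.0005, "ty": 0, "tz": 0.019, "turn": 0},
    {"tx": 0.0005, "ty": 0, "tz": 0.025, "turn": 0},
    {"tx": 0.0005, "ty": 0, "tz": 0.028, "turn": 0},
    {"tx": 0.0005, "ty": 0, "tz": 0.031, "turn": 0},
    {"tx": 0.0005, "ty": 0, "tz": 0.034, "turn": 0},
    {"tx": 0.0005, "ty": 0, "tz": 0.036, "turn": 0},
    {"tx": 0.0005, "ty": 0, "tz": 0.036, "turn": 0},
    {"tx": 0.0005, "ty": 0, "tz": 0.036, "turn": 0}
  ]
}}

```text
time_s: 14.08
eef_pos: [0.4813, 0.2719, 0.1803]
eef_rot: [0.0, 0.691, 0.723, 0.0]
wrist_force: [0.3, 0.3, -3.2]
opening: 0.131
```

Emit:
{"fn": "move_arm", "kwargs": {
  "increments": [
    {"tx": 0, "ty": 0, "tz": 0.003, "turn": 0},
    {"tx": 0, "ty": 0, "tz": 0.006, "turn": 0},
    {"tx": 0, "ty": 0, "tz": 0.009, "turn": 0},
    {"tx": 0, "ty": 0, "tz": 0.012, "turn": 0},
    {"tx": 0, "ty": 0, "tz": 0.012, "turn": 0}
  ]
}}

```text
time_s: 14.5
eef_pos: [0.4807, 0.2717, 0.1673]
eef_rot: [-0.0, 0.691, 0.723, -0.001]
wrist_force: [-0.7, 0.3, -2.1]
opening: 0.134
```

```bash
python3 - <<'E'
from h import *
o=get_obs(); print(o['eef_pos'],o['eef_rot'],o['wrist_force'],o['torque'],2*np.degrees(np.arctan2(o['eef_rot'][2],o['eef_rot'][1])))
p,d,c=snap('wrist','w12')
cv2.imwrite('pics/w12b.png',cv2.resize(p[130:260,170:340,::-1],None,fx=4.6,fy=4.6,interpolation=cv2.INTER_CUBIC))
E
```

```text
[0.48073646 0.27169673 0.16734915] [-3.50680382e-04  6.90996804e-01  7.22857441e-01 -6.43506336e-04] [-0.69235918  0.34826028 -2.11687933] [0.0039069  0.02996376 0.03050872] 92.58183769808447
```

View pics/w12b.png

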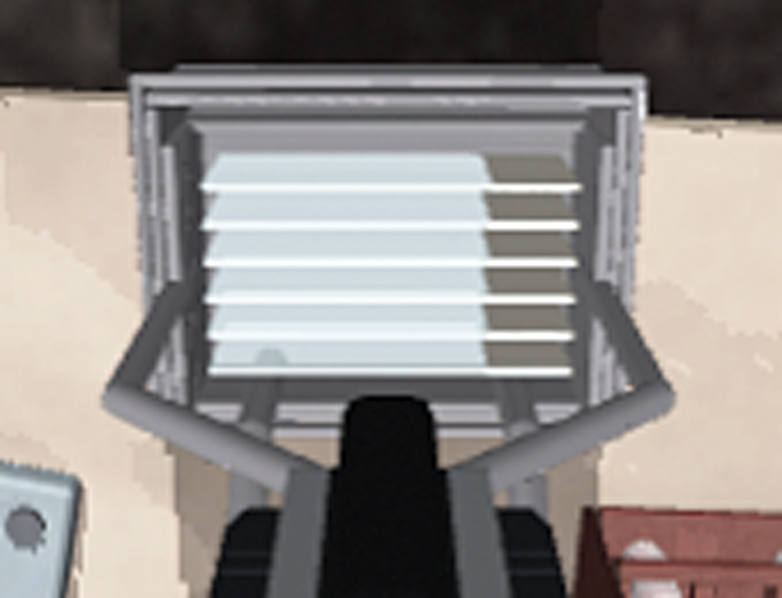

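Emit:
{"fn": "move_arm", "kwargs": {
  "increments": [
    {"tx": 0, "ty": 0, "tz": 0.003, "turn": 0},
    {"tx": 0, "ty": 0, "tz": 0.006, "turn": 0},
    {"tx": 0, "ty": 0, "tz": 0.009, "turn": 0},
    {"tx": 0, "ty": 0, "tz": 0.012, "turn": 0},
    {"tx": 0, "ty": 0, "tz": 0.015, "turn": 0},
    {"tx": 0, "ty": 0, "tz": 0.017, "turn": 0},
    {"tx": 0, "ty": 0, "tz": 0.017, "turn": 0},
    {"tx": 0, "ty": 0, "tz": 0.017, "turn": 0}
  ]
}}

```text
time_s: 15.22
eef_pos: [0.4812, 0.2718, 0.1511]
eef_rot: [-0.0, 0.691, 0.723, -0.0]
wrist_force: [-0.4, 0.8, -2.7]
opening: 0.132
```

Emit:
{"fn": "move_arm", "kwargs": {
  "increments": [
    {"tx": 0, "ty": 0, "tz": 0.001, "turn": 0},
    {"tx": 0, "ty": 0, "tz": 0.002, "turn": 0},
    {"tx": 0, "ty": 0, "tz": 0.003, "turn": 0},
    {"tx": 0, "ty": 0, "tz": 0.004, "turn": 0},
    {"tx": 0, "ty": 0, "tz": 0.004, "turn": 0}
  ]
}}

```text
time_s: 15.63
eef_pos: [0.4811, 0.2718, 0.1471]
eef_rot: [-0.0, 0.691, 0.723, -0.0]
wrist_force: [0.2, 0.6, -2.6]
opening: 0.137
```

Emit:
{"fn": "move_arm", "kwargs": {
  "increments": [
    {"tx": 0, "ty": 0, "tz": 0.001, "turn": 0},
    {"tx": 0, "ty": 0, "tz": 0.0015, "turn": 0},
    {"tx": 0, "ty": 0, "tz": 0.0015, "turn": 0},
    {"tx": 0, "ty": 0, "tz": 0.0015, "turn": 0}
  ]
}}

```text
time_s: 15.97
eef_pos: [0.4813, 0.2718, 0.1458]
eef_rot: [-0.0, 0.691, 0.723, -0.0]
wrist_force: [0.7, 0.2, -3.6]
opening: 0.133
```

Emit:
{"fn": "move_arm", "kwargs": {
  "increments": [
    {"tx": 0, "ty": 0, "tz": 0.001, "turn": 0},
    {"tx": 0, "ty": 0, "tz": 0.0015, "turn": 0},
    {"tx": 0, "ty": 0, "tz": 0.0015, "turn": 0}
  ]
}}

```text
time_s: 16.22
eef_pos: [0.4812, 0.2718, 0.1441]
eef_rot: [-0.0, 0.691, 0.723, -0.0]
wrist_force: [0.6, 0.9, -2.6]
opening: 0.135
```

Emit:
{"fn": "move_arm", "kwargs": {
  "increments": [
    {"tx": 0, "ty": 0, "tz": 0.001, "turn": 0},
    {"tx": 0, "ty": 0, "tz": 0.0015, "turn": 0},
    {"tx": 0, "ty": 0, "tz": 0.0015, "turn": 0}
  ]
}}

```text
time_s: 16.47
eef_pos: [0.4815, 0.2719, 0.1433]
eef_rot: [0.0, 0.691, 0.723, 0.0]
wrist_force: [-1.6, 0.2, 1.5]
opening: 0.133
```

Emit:
{"fn": "move_arm", "kwargs": {
  "increments": [
    {"tx": 0, "ty": 0, "tz": 0.001, "turn": 0},
    {"tx": 0, "ty": 0, "tz": 0.001, "turn": 0},
    {"tx": 0, "ty": 0, "tz": 0.001, "turn": 0}
  ]
}}

```text
time_s: 16.72
eef_pos: [0.4817, 0.2721, 0.1431]
eef_rot: [0.0, 0.691, 0.723, 0.001]
wrist_force: [-2.1, -1.2, 8.4]
opening: 0.132
```

Emit:
{"fn": "move_arm", "kwargs": {
  "increments": [
    {"tx": 0, "ty": 0, "tz": -0.001, "turn": 0},
    {"tx": 0, "ty": 0, "tz": -0.001, "turn": 0},
    {"tx": 0, "ty": 0, "tz": -0.001, "turn": 0}
  ]
}}

```text
time_s: 16.97
eef_pos: [0.4815, 0.272, 0.1432]
eef_rot: [0.0, 0.691, 0.723, 0.0]
wrist_force: [-2.0, -0.2, 4.3]
opening: 0.134
```

```bash
python3 - <<'E'
from h import *
o=get_obs(); print(o['eef_pos'],o['eef_rot'],o['wrist_force'],o['torque'])
p,d,c=snap('wrist','w13')
cv2.imwrite('pics/w13b.png',cv2.resize(p[130:260,170:340,::-1],None,fx=4.6,fy=4.6,interpolation=cv2.INTER_CUBIC))
E
```

```text
[0.48149985 0.27197248 0.14321561] [1.58916518e-04 6.90981673e-01 7.22872197e-01 2.99433621e-04] [-1.96282824 -0.17224592  4.2816438 ] [-0.10731693  0.34528104 -0.02785092]
```

View pics/w13b.png

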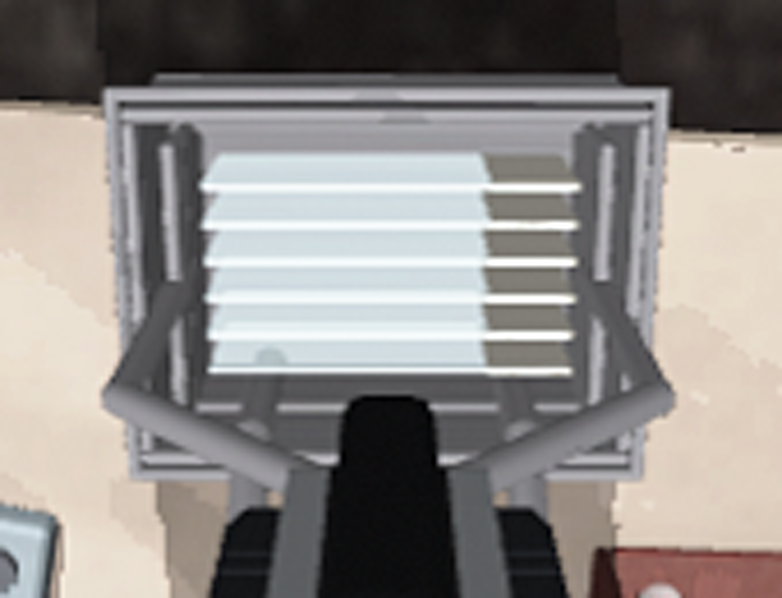

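Emit:
{"fn": "move_arm", "kwargs": {
  "increments": [
    {"tx": 0, "ty": 0, "tz": -0.0005, "turn": 0},
    {"tx": 0, "ty": 0, "tz": -0.0005, "turn": 0}
  ]
}}

```text
time_s: 17.18
eef_pos: [0.4814, 0.2719, 0.1432]
eef_rot: [0.0, 0.691, 0.723, 0.0]
wrist_force: [0.2, 0.4, 1.8]
opening: 0.13
```

Emit:
{"fn": "move_arm", "kwargs": {
  "increments": [
    {"tx": 0, "ty": 0, "tz": 0, "turn": 0},
    {"tx": 0, "ty": 0, "tz": 0, "turn": 0},
    {"tx": 0, "ty": 0, "tz": 0, "turn": 0},
    {"tx": 0, "ty": 0, "tz": 0, "turn": 0},
    {"tx": 0, "ty": 0, "tz": 0, "turn": 0},
    {"tx": 0, "ty": 0, "tz": 0, "turn": 0},
    {"tx": 0, "ty": 0, "tz": 0, "turn": 0},
    {"tx": 0, "ty": 0, "tz": 0, "turn": 0}
  ],
  "gripper": 0.7
}}

```text
time_s: 17.85
eef_pos: [0.4813, 0.2719, 0.1433]
eef_rot: [-0.0, 0.691, 0.723, 0.0]
wrist_force: [0.2, 0.5, -0.6]
opening: 0.702
```

```bash
python3 - <<'E'
from h import *
o=get_obs(); print(o['eef_pos'],o['wrist_force'],o['torque'],o['opening'])
p,d,c=snap('wrist','w14')
cv2.imwrite('pics/w14b.png',cv2.resize(p[:,:,::-1],(800,600),interpolation=cv2.INTER_CUBIC))
E
```

```text
[0.48127035 0.27187854 0.14329036] [ 0.17186701  0.54789833 -0.59852221] [ 0.00813602 -0.01393911 -0.0068737 ] 0.7020432324185328
```

View pics/w14b.png

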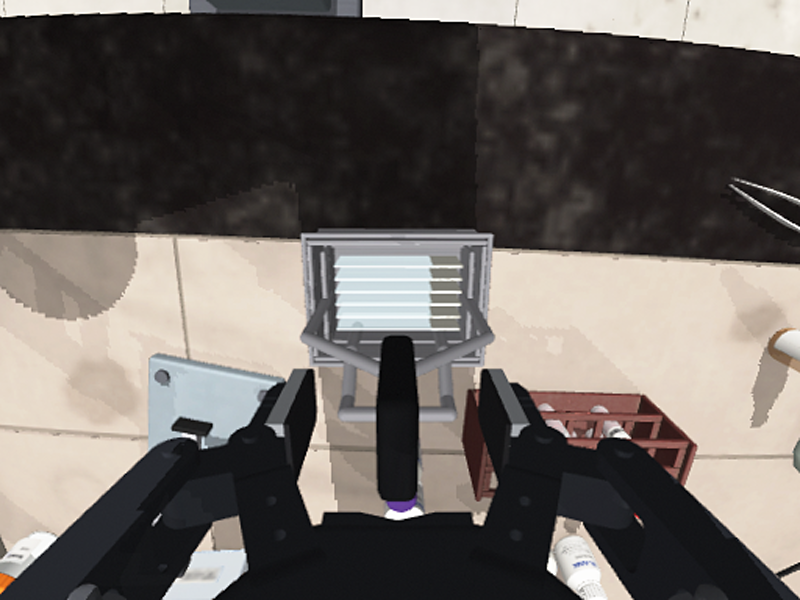

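Emit:
{"fn": "move_arm", "kwargs": {
  "increments": [
    {"tx": 0, "ty": 0, "tz": -0.005, "turn": 0},
    {"tx": 0, "ty": 0, "tz": -0.015, "turn": 0},
    {"tx": 0, "ty": 0, "tz": -0.03, "turn": 0},
    {"tx": 0, "ty": 0, "tz": -0.05, "turn": 0},
    {"tx": 0, "ty": 0, "tz": -0.075, "turn": 0},
    {"tx": 0, "ty": 0, "tz": -0.1, "turn": 0},
    {"tx": 0, "ty": 0, "tz": -0.13, "turn": 0},
    {"tx": 0, "ty": 0, "tz": -0.16, "turn": 0},
    {"tx": 0, "ty": 0, "tz": -0.18, "turn": 0},
    {"tx": 0, "ty": 0, "tz": -0.18, "turn": 0},
    {"tx": 0, "ty": 0, "tz": -0.18, "turn": 0},
    {"tx": 0, "ty": 0, "tz": -0.18, "turn": 0}
  ]
}}

```text
time_s: 18.9
eef_pos: [0.4809, 0.2717, 0.323]
eef_rot: [-0.0, 0.691, 0.723, -0.0]
wrist_force: [-0.1, -0.8, -0.7]
opening: 0.701
```

```bash
python3 - <<'E'
from h import *
o=get_obs(); print(o['time_s'],o['eef_pos'],o['wrist_force'],abs(o['dq']).max()); q=o['eef_rot']; T=R.from_quat(q[[1,2,3,0]]).as_matrix()
p,d,c=snap('wrist','w15')
cv2.imwrite('pics/w15b.png',cv2.resize(p[:,:,::-1],(800,600),interpolation=cv2.INTER_CUBIC))
P,uv=cloud(c,d); m=(P[:,0]>.42)&(P[:,0]<.545)&(P[:,1]>.2)&(P[:,1]<.345)
k=m&(P[:,2]>.052)&(P[:,2]<.15); print('above',P[k].min(0),P[k].max(0))
g=p.max(2); s=m&(g[uv[:,1],uv[:,0]]<45)&(P[:,2]>.17)&(P[:,2]<.2); print('grip',s.sum(),cv2.minAreaRect(P[s][:,:2].astype(np.float32)*1000),np.percentile(P[s][:,2],[5,50,95]))
k=m&(P[:,2]>.033)&(P[:,2]<.052); print(cv2.minAreaRect(P[k][:,:2].astype(np.float32)*1000))
p,d,c=snap('scene','s15')
cv2.imwrite('pics/s15b.png',cv2.resize(p[150:300,120:300,::-1],None,fx=4,fy=4,interpolation=cv2.INTER_CUBIC))
E
```

```text
18.9 [0.48088738 0.27174906 0.32303394] [-0.0658189  -0.75056356 -0.70404038] 0.021574370543535764
above [0.46422126 0.22715071 0.05214942] [0.53361743 0.31732308 0.14710703]
grip 343 ((479.96673583984375, 272.3065185546875), (32.748695373535156, 10.798616409301758), 2.396259307861328) [0.1801488  0.18614818 0.18735597]
((482.39404296875, 272.02392578125), (82.7984619140625, 108.5308837890625), 2.587063789367676)
```

View pics/w15b.png

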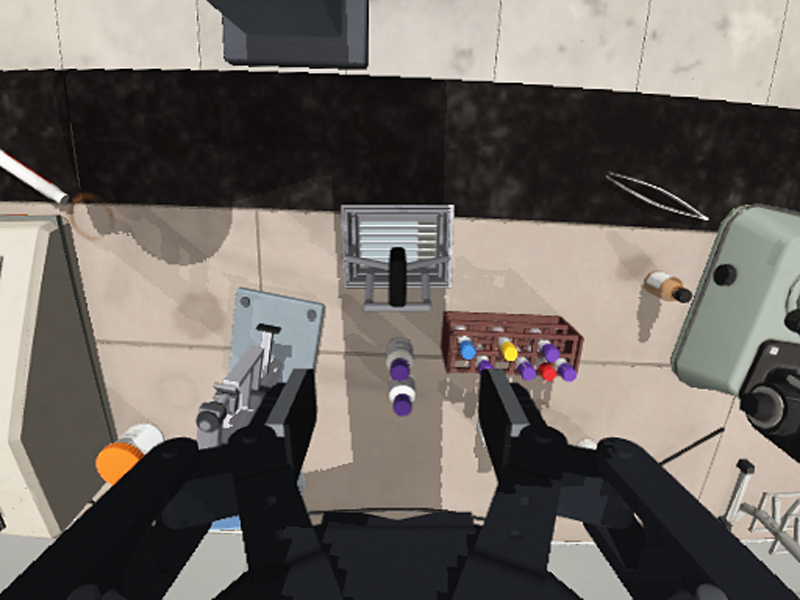

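View pics/s15b.png

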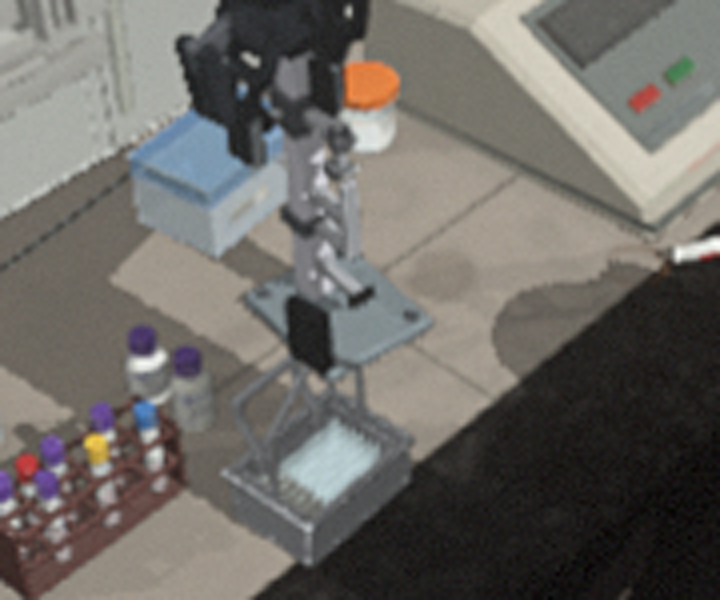

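```bash
python3 - <<'E'
from h import *
print(workorder.hand_in()); o=get_obs(); print(o['time_s'])
E
```

```text
the job is handed in; nothing more can be done
None
the job is handed in; nothing more can be done
```

I took the rack off the hook, stood it in the rinse trough, let go and handed the job in at about 19 s; the hand-in gives no verdict.

**Unhooking**
- I pinched the grip and lifted in small steps. The bar met the keeper after about 27 mm of lift. I went about 9 mm further, so it was past the tip and short of the stop.
- I drew the rack out level. The net wrist force stayed at about 8 N or below in the readings at the end of each call, against the 18 N limit. I did not see the peaks between readings.
- At first keeper contact the wrist read about 4 N sideways, so I moved the rack back 1 mm. Drawing out stuck briefly at 4 N and then slipped free. I took this as the bar catching under the keeper, not hitting the prong.

**Placing**
- I lined the rack up with the trough using the wrist camera and lowered it until it touched. The last step pressed with about 11 N (limit 30 N), and I eased that off before opening the gripper.

**Last checks**
- **Position:** the grip's centre is about 2.4 mm from the trough's centre in x and under 1 mm in y. The turn matches within about 0.2°.
- **Height:** depth shows the grip's top at about 0.187 m, against 0.191 m expected. It read about 5 mm low on the hook as well, so I treat this as camera bias. The touch-down height also agrees with the rack standing on the floor.
- **Surroundings:** the rack looks upright in both views, the gripper is well clear, and nothing I could see had been disturbed. The bulb and timer were not in the last views.

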